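# Close an incubation jar of mushroom plugs

### The arm

A 6-joint arm with a two-finger parallel gripper is mounted at the origin on the work surface. World frame = base frame: x ahead of the robot, y to its left, z up, the work surface at z = 0. Lengths are in m, angles in rad, forces in N, time in s.
With the tool pointing down it reaches from about 0.325 to 1 m from the base axis. Payload 5.1 kg.
Tool frame: the origin (TCP) lies at the very end of the fingers, on their centre line; the grasp point (between the pads) lies 19 mm behind it; z points along the fingers, y is the direction in which the jaws open and shut (so a half turn about z gives the same grasp; the last joint's range is limited). The gripper opens to 85 mm and grips with 20 to 120 N. Pads are 22 mm wide; open, the fingers measure 114 mm over their backs; the gripper's body (76 mm by 85 mm) begins 54 mm behind the grasp point. The pads swing forward as they close: fully open they stand 13 mm farther back than shut.
Start: joints at [-1.348, 0.124, 1.65, -0, 1.367, -0.083], TCP at [0.196, -0.62, 0.231] pointing down, gripper open.
Joint ranges: [-2.61, 2.61], [-1.02, 2.33], [0.03, 2.71], [-1.35, 4.49], [0.32, 2.68], [-2.91, 2.91]. Speed limits (rad/s): [2.57, 2.57, 3.14, 3.14, 3.14, 3.14].

### API

Orientations are given as a rotation vector (axis times angle).
In Python, from bench import robot gives the robot as it stands. The module is installed in compiled form; this text tells all that it offers.
- The arm moves only by the tool send_rows, never from a script. Its arguments are lists of equal length, an entry for each row: "travel": the shift along the tool's x, y, z in cm, a list of three; "delta_rot": the turn, a rotation vector about the tool's x, y, z in degrees, a list of three. A call has 1 to 10 rows; each row is the pose to reach, as a shift and turn from the pose commanded when the call began, along the tool's axes at that moment; what a row does not reach only later rows make up. A row lasts 1/8 s, in which the tool goes at most 62.5 mm and 10.7 degrees, less where a joint would pass 70% of its speed; a pose out of reach is approached as far as the arm can. A call with a gripper value outside its range is refused whole. "grip" is the finger opening in cm, from 0 to 8.54, set as the call begins (left out, the last holds). The fingers move at their own pace and stop on an object; "grip_force" is the grip in N (left out, the last holds). Time passes only in rows, so rows that repeat a pose let the fingers close. It gives the time, the measured TCP pose, the force and the opening at its end, in the units of the state.
- robot.observe(): the state, without advancing time (a new reading comes with each control period).
- robot.snapshot(name): name is "scene" or "side" or "wrist"; returns a dict with "pixels" (400x640x3 uint8, red, green, blue), "vfov" (degrees; the focal length in pixels is half the picture's height over the tangent of half this angle, whatever the lens; pixels are square), "cx", "cy" (the principal point, pixels), "R" (3x3) and "t" (3): a world point X has camera coordinates R X + t; the wrist camera has in their place "tool_from_camera" (4x4, takes a point from camera to tool coordinates, whose origin is the TCP and whose axes are the flange's). Camera axes: x right, y down, z forward; pixel columns grow to the right and rows downward; lengths in m; the calibration is good to about 2 mm. The wrist camera is an equidistant fisheye: a pixel r from the principal point sees the ray r / f radians off the axis. A picture is of the moment at which its call begins: read the wrist's pose just before it. There is no depth.
- robot.close_job(): hands the job in, once; it reports no verdict.
The state is a dict: "clock": time; "qpos": joint angles; "dq": joint speeds; "tau": joint torques, N m; "tcp_pos": TCP position; "eef_rot": TCP orientation; "contact_force": force on the tool from outside, world axes, zero at the start; "torque": the same for the moment, N m; "finger_gap": finger opening in m.
Only numpy, scipy, OpenCV 4.12 (cv2) and the standard library are available. Lean on these libraries where they do the work, as an engineer would, in place of code of your own. Each camera call takes 0.05 s, during which the arm holds its last target. There are 200 camera calls.

### The job

Make up the jar in the bench clamp for incubation: lift off its metal cap and set it down open side down on the bench, put every wooden plug from the steel sheet into the jar, then lay the lid disc squarely in its mouth, rubber port up, and screw the ring down over it, clockwise, until it stops. Last, put the thermometer from its rack down through the port until its collar rests on the rubber, and leave it standing there. Do not disturb the mushroom block, the finished jar or the mist bottle.

Things in the scene. Friction and masses are not known exactly. Their poses are not given: they have to be found in the camera images.
- jar: Clear glass jar held fixed in a round steel clamp foot (116 mm across) on the bench; it cannot move or turn. Origin: centre of the foot's underside on the bench; z up the jar's axis. Body 80 mm across outside, 74 inside, up to 74 mm above the bench; shoulder up to 86 mm; neck 52 mm across from 86 mm to the flat rim at 112 mm; mouth 46 mm across; glass floor at 15 mm.
- jar_mouth (a point): Centre of the jar's rim, level with its top, 112 mm above the bench; axes as the jar. Outside the neck is a three-start thread: three ridges, 60 mm across, 3 mm thick, each 66 degrees long, falling 3 mm clockwise (seen from above), upper faces from 5 to 8 mm below the rim, each ending in a stop; between them gaps of 54 degrees, centred 80, 200, 320 degrees counter-clockwise from the jar's x axis.
- jar_home (a point): Where a lug's centre stands when the ring is fully home against the stops: 29 mm from the jar's axis along its own +x, 12.5 mm below the rim. Any one of the three lugs may be here; the other two then stand at 120 and 240 degrees.
- cap: Plain aluminium slip-on cap, loose, covering the jar's mouth at the start (no thread, it just lifts off). Origin: centre of its open underside; z up. 68 mm across, 24 mm high, 1.5 mm wall, flat closed top; on the jar its origin is 22 mm below the rim. 40 g. To be set down anywhere free on the bench, open side down.
- disc: White plastic lid disc with a black rubber port, loose, plug down. Origin: centre of its underside; z up. A plug 43 mm across, 4 mm deep, drops into the mouth; above it a flange 50 mm across, 4 mm thick, rests on the rim (flange underside 4 mm above the origin); in the middle an upright rubber port 18 mm across stands from 8 to 26 mm above the origin, good to grip. 35 g.
- disc_port (a point): Centre of the top of the rubber port, 26 mm above the disc's origin: the mouth of a round 9 mm hole that runs straight down through port and disc.
- ring: White plastic screw ring, loose, right way up (flange on top). Origin: centre of its underside; z up. 68 mm across, 21 mm high; skirt 62 mm inside; top flange 3 mm thick with a 40 mm opening, its underside 18 mm above the origin. Three lugs point inwards at the skirt's lower edge, 120 degrees apart, the first on the ring's own +x; a small raised bar on the flange marks each. About 45 g.
- ring_lug0 (a point): Centre of the first lug (9 mm wide, 3 mm high, tip 27.3 mm from the axis): 29 mm from the ring's axis along its +x, 1.5 mm above its underside. With the lugs over the gaps of the jar's thread the ring drops until its flange lies on the disc (origin 14 mm below the rim); elsewhere it rests 6 to 9 mm higher on the ridges, and drops when turned clockwise to a gap.
- ring_lug1 (a point): Centre of the second lug, 120 degrees counter-clockwise from the first. Once dropped in the gaps, the ring turns clockwise to the stops (80 degrees from mid-gap), with light torque until the last few degrees.
- ring_lug2 (a point): Centre of the third lug, 240 degrees counter-clockwise from the first.
- therm: Steel stem thermometer standing loose in its rack, stem down. Origin: on the stem's axis at the underside of the collar; z up. Stem 5 mm across with a round tip, 66 mm long below the origin; collar 16 mm across from 0 to 20 mm; round dial head 40 mm across from 20 to 33 mm above the origin, to be gripped by its rim. About 60 g.
- therm_tip (a point): Tip of the thermometer's stem, 66 mm below its origin.
- rack: Fixed aluminium rack, 70 x 60 mm, 78 mm high, with one upright 10 mm hole in the middle of its top; the thermometer stands in it with its collar on the top. Origin: centre of the underside, on the bench.
- sheet: Fixed flat stainless sheet, 200 x 200 mm, 3 mm thick, on which the plugs lie. Origin: centre of the underside.
- plug0: Hardwood plug (short fluted dowel), 14 mm across, 30 mm long, lying on the sheet. Origin at its centre, x along its length. 12 g. 3 to 5 plugs are there, the others absent. It goes anywhere inside the jar and may be let fall through the mouth.
- plug1: Hardwood plug (short fluted dowel), 14 mm across, 30 mm long, lying on the sheet. Origin at its centre, x along its length. 12 g. 3 to 5 plugs are there, the others absent. It goes anywhere inside the jar and may be let fall through the mouth.
- plug2: Hardwood plug (short fluted dowel), 14 mm across, 30 mm long, lying on the sheet. Origin at its centre, x along its length. 12 g. 3 to 5 plugs are there, the others absent. It goes anywhere inside the jar and may be let fall through the mouth.
- plug3: Hardwood plug (short fluted dowel), 14 mm across, 30 mm long, lying on the sheet. Origin at its centre, x along its length. 12 g. 3 to 5 plugs are there, the others absent. It goes anywhere inside the jar and may be let fall through the mouth.
- plug4: Hardwood plug (short fluted dowel), 14 mm across, 30 mm long, lying on the sheet. Origin at its centre, x along its length. 12 g. 3 to 5 plugs are there, the others absent. It goes anywhere inside the jar and may be let fall through the mouth.
- fruit_block: Bystander: white substrate block with orange mushrooms, 90 x 120 mm, 75 mm high without them. Origin: centre of the underside. Leave alone.
- closed_jar: Bystander: a finished closed jar, 80 mm across, 123 mm high. Origin: centre of the underside. Leave alone.
- mist_bottle: Bystander: white mist bottle, 48 mm across, 138 mm high. Origin: centre of the underside. Leave alone.

How it is judged:
On the way, in this order (a step that is already met when the one before it is completed fails the run):
1. every plug that is there lies in the jar (horizontal distance between each of plug0, plug1, plug2, plug3, plug4 and jar_mouth below 0.037 m and z of plug0 in the frame of jar between 0.01 and 0.085 m and z of plug1 in the frame of jar between 0.01 and 0.085 m and z of plug2 in the frame of jar between 0.01 and 0.085 m and z of plug3 in the frame of jar between 0.01 and 0.085 m and z of plug4 in the frame of jar between 0.01 and 0.085 m), for 0.2 s.
2. the disc sits squarely in the mouth, port up (horizontal distance between disc and jar_mouth below 0.003 m and z of disc in the frame of jar_mouth between -0.006 and -0.002 m and angle between disc's own z axis and vertical below 0.06 rad and height (world z) of disc_port above 0.12 m), for 0.2 s.
3. the ring is screwed home over the disc (all of step 2 and distance between any of ring_lug0, ring_lug1, ring_lug2 and jar_home below 0.006 m and angle between ring's own z axis and vertical below 0.06 rad and z of ring in the frame of jar_mouth between -0.0165 and -0.012 m), for 0.2 s.
4. the thermometer stands in the port, collar down on the rubber (distance between any of ring_lug0, ring_lug1, ring_lug2 and jar_home below 0.006 m and angle between ring's own z axis and vertical below 0.06 rad and z of ring in the frame of jar_mouth between -0.0165 and -0.012 m and distance between therm and disc_port below 0.004 m and angle between therm's own z axis and vertical below 0.1 rad and horizontal distance between therm_tip and jar_mouth below 0.01 m), for 0.2 s.
At the end, for the whole second after the job is handed in: Cap flat on the bench (origin under 6 mm); all plugs present in the jar; disc in the mouth within 3 mm of centre, down, level (0.06 rad); ring level, down within 2 mm, a lug within 6 mm of home; thermometer collar within 4 mm of the port top, upright within 0.1 rad; all at rest (all of step 1 and all of step 2 and all of step 4 and height (world z) of cap below 0.006 m and angle between cap's own z axis and vertical below 0.1 rad and linear speed of each of cap, ring, therm, disc below 0.02 m/s); the robot touches nothing.
It fails at once if the mushroom block was moved more than 25 mm or tipped (distance of fruit_block from where it was at the start of the episode above 0.025 m or angle between fruit_block's own z axis and vertical above 0.35 rad).
It fails at once if the finished jar was moved more than 25 mm or tipped (distance of closed_jar from where it was at the start of the episode above 0.025 m or angle between closed_jar's own z axis and vertical above 0.35 rad).
It fails at once if the mist bottle was moved more than 25 mm or tipped (distance of mist_bottle from where it was at the start of the episode above 0.025 m or angle between mist_bottle's own z axis and vertical above 0.35 rad).
Of plug0, plug1, plug2, plug3, plug4 only 3 to 5 are there at a start; the rules pass over those that are not, and their reading is None.
At some moment in a run one of plug0, plug1, plug2, plug3, plug4, disc, ring may be knocked a few centimetres aside while the robot is not near it.
It also fails if it takes over 208 s, if anything falls off the work surface, if the arm or the gripper's body presses on something with over 40 N, if the wrist force passes 120 N, or if a joint passes its speed limit or range.

## Working session

There is one attempt and no reset: what is moved stays moved. The work goes in short steps, Python scripts to look and compute and a tool call to move; the robot and the scene stay as the last step left them, time stands still between calls to the robot, and variables do not carry over. Pictures are saved under pics/ and viewed, about 12 in all and at most 16, crops included, and the job is handed in when it is done.

Besides the shell and the picture viewer there is one more tool, called after "Emit:" by a JSON object that holds its "op" and its "data", one argument or row to a line. send_rows: Moves the arm, as the interface text tells. Its arguments: {"type":"object","properties":{"travel":{"type":"array"},"delta_rot":{"type":"array"},"grip":{"type":"number"},"grip_force":{"type":"number"}},"required":["travel","delta_rot"]}

```bash
mkdir -p pics
cat > h.py <<'E'
import numpy as np, cv2
from scipy.spatial.transform import Rotation as Ro
from bench import robot
def snap(n):
    s=robot.observe(); d=robot.snapshot(n)
    p=np.asarray(d['pixels']); d['pixels']=p
    d['f']=p.shape[0]/2/np.tan(np.radians(d['vfov'])/2)
    if n=='wrist':
        T=np.eye(4);T[:3,:3]=Ro.from_rotvec(s['eef_rot']).as_matrix();T[:3,3]=s['tcp_pos']
        d['W']=T@np.array(d['tool_from_camera'])
    return d
def save(d,name): cv2.imwrite('pics/'+name,d['pixels'][:,:,::-1])
def ray(d,u,v):
    x=(u-d['cx'])/d['f'];y=(v-d['cy'])/d['f']
    if 'W' in d:
        r=np.hypot(x,y)+1e-12; c=np.array([np.sin(r)*x/r,np.sin(r)*y/r,np.cos(r)])
        return d['W'][:3,3],d['W'][:3,:3]@c
    R=np.array(d['R']);t=np.array(d['t'])
    r=R.T@np.array([x,y,1.]); return -R.T@t, r/np.linalg.norm(r)
def onz(d,u,v,z):
    o,r=ray(d,u,v); return o+r*(z-o[2])/r[2]
def proj(d,X):
    if 'W' in d:
        c=d['W'][:3,:3].T@(np.array(X)-d['W'][:3,3]); th=np.arctan2(np.hypot(c[0],c[1]),c[2]);n=np.hypot(c[0],c[1])+1e-12
        return d['cx']+d['f']*th*c[0]/n,d['cy']+d['f']*th*c[1]/n
    c=np.array(d['R'])@np.array(X)+np.array(d['t']); return d['cx']+d['f']*c[0]/c[2],d['cy']+d['f']*c[1]/c[2]
def st():
    s=robot.observe(); R=Ro.from_rotvec(s['eef_rot']).as_matrix()
    print('t',s['clock'],'tcp',np.round(s['tcp_pos'],4),'F',np.round(s['contact_force'],1),'gap',s['finger_gap'],'q',np.round(s['qpos'],2)); print(np.round(R,3)); return s,R
def go(x,y,z,yaw=None):
    "shift in tool cm and turn in deg about tool z for pointing-down with tool y along world angle yaw (deg, mod 180)"
    s=robot.observe(); R=Ro.from_rotvec(s['eef_rot']).as_matrix()
    print('travel cm',np.round(R.T@(np.array([x,y,z])-s['tcp_pos'])*100,2),end=' ')
    a=np.degrees(np.arctan2(R[1,1],R[0,1]))
    print('yaw now',round(a,1),'turn about tool z',None if yaw is None else round(-((yaw-a+90)%180-90),1), 'q6',round(s['qpos'][5],2))
E
python3 - <<'E'
from h import *
st()
for n in ['scene','side','wrist']:
    d=snap(n); save(d,n+'0.png'); print(n,d['f'],d['cx'],d['cy'], d['W'] if 'W' in d else (-np.array(d['R']).T@np.array(d['t'])))
E
```

```text
t 0.0 tcp [ 0.1955 -0.6192  0.23  ] F [ 0.4  0.8 -0.4] gap 0.08522733171242121 q [-1.35  0.12  1.65 -0.    1.37 -0.08]
[[ 0.954  0.301 -0.   ]
 [ 0.301 -0.954  0.002]
 [ 0.    -0.002 -1.   ]]
scene 412.7556414759786 322.41401698721853 195.75866813906654 [ 1.46025547 -0.26886243  0.70455138]
side 453.1689710552777 324.6476066939921 205.42400483657894 [0.58472096 0.89830267 0.83116756]
wrist 309.70691628693146 313.83336718108325 200.1224168217261 [[ 3.00257857e-01 -9.10952869e-01 -2.82860548e-01  2.66329898e-01]
 [-9.53857592e-01 -2.87049008e-01 -8.80826927e-02 -5.96370530e-01]
 [-9.55658028e-04  2.96256201e-01 -9.55108030e-01  3.72391549e-01]
 [ 0.00000000e+00  0.00000000e+00  0.00000000e+00  1.00000000e+00]]
```

View pics/scene0.png

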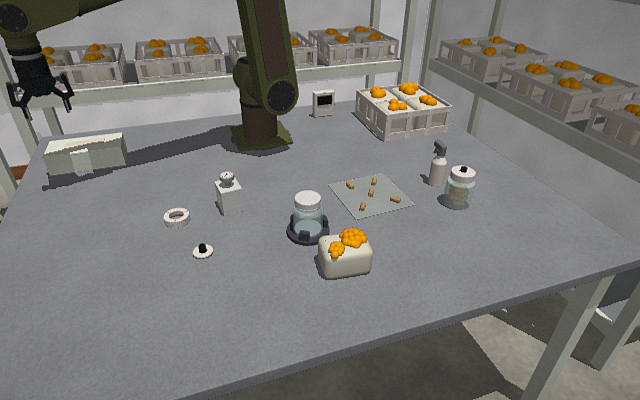

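View pics/side0.png

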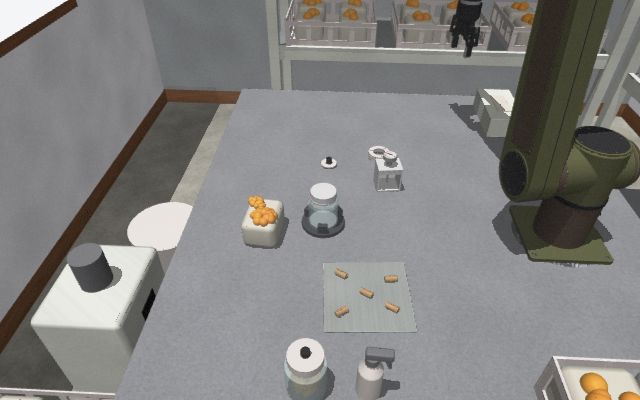

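View pics/wrist0.png

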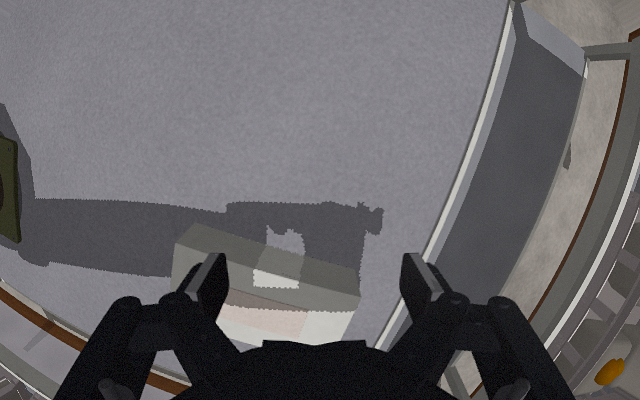

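Scene shows five plugs on the sheet (about 350,184 / 374,181 / 371,192 / 395,199 / 363,206). The capped jar is at (308,200), the ring at (177,218), the disc at (203,251) and the rack at (228,190). The side view agrees. The wrist sees only a box and the bench edge.

```bash
cat >> h.py <<'E'
def plugs(d,lo=15,hi=3000):
    "colour blobs of wood -> centre, axis end pixels"
    p=d['pixels']; hsv=cv2.cvtColor(p,cv2.COLOR_RGB2HSV)
    m=cv2.inRange(hsv,(7,60,60),(20,190,255)); 
    n,l,s,c=cv2.connectedComponentsWithStats(m); out=[]
    for i in range(1,n):
        if lo<s[i,4]<hi:
            pts=np.argwhere(l==i)[:,::-1].astype(np.float32)
            (cc,wh,an)=cv2.minAreaRect(pts); k=cv2.boxPoints((cc,wh,an))
            e=(k[1]-k[0],k[2]-k[1]); e=max(e,key=np.linalg.norm)
            out.append((c[i],np.array(cc)-e/2,np.array(cc)+e/2,s[i,4]))
    return out
def tri(a,ua,b,ub):
    o1,r1=ray(a,*ua);o2,r2=ray(b,*ub)
    A=np.stack([r1,-r2],1);k=np.linalg.lstsq(A,o2-o1,rcond=None)[0]
    p,q=o1+k[0]*r1,o2+k[1]*r2; return (p+q)/2,np.linalg.norm(p-q)
E
python3 - <<'E'
from h import *
a=snap('scene');b=snap('side')
for d,n in((a,'scene'),(b,'side')):
    for c,e,f,s in plugs(d):
        X=onz(d,*c,.010)
        if abs(X[1])<.5 and .3<X[0]<1: 
            v=onz(d,*f,.01)-onz(d,*e,.01); print(n,np.round(c),s,np.round(X,3),np.round(np.hypot(*v[:2]),3),round(np.degrees(np.arctan2(v[1],v[0]))%180))
for n,ua,ub in [('captop',(308,199),(323.5,192)),('dial',(227,175),(390,157)),('ring',(177,217),(379,153)),('disctop',(203,246),(329,158)),('fruit',(345,247),(264,222)),('closedtop',(463,174),(306,358))]:
    X,e=tri(a,ua,b,ub); print(n,np.round(X,3),round(e,4))
E
```

```text
scene [374. 181.] 33 [0.458 0.269 0.01 ] 0.043 155
scene [350. 185.] 42 [0.455 0.186 0.01 ] 0.042 6
scene [371. 192.] 38 [0.513 0.232 0.01 ] 0.046 149
scene [395. 198.] 53 [0.569 0.286 0.01 ] 0.033 33
scene [362. 206.] 41 [0.574 0.177 0.01 ] 0.043 148
side [261. 212.] 583 [ 0.795 -0.03   0.01 ] 0.135 111
side [340. 273.] 70 [0.574 0.179 0.01 ] 0.031 149
side [391. 278.] 75 [0.455 0.188 0.01 ] 0.028 3
side [366. 292.] 81 [0.514 0.233 0.01 ] 0.031 150
side [392. 307.] 88 [0.458 0.271 0.01 ] 0.032 147
side [341. 311.] 84 [0.57  0.288 0.01 ] 0.032 37
captop [ 0.624 -0.005  0.107] 0.0011
dial [ 0.442 -0.182  0.105] 0.0054
ring [ 0.46  -0.336  0.012] 0.0017
disctop [ 0.62  -0.281  0.023] 0.003
fruit [0.77  0.045 0.047] 0.0096
closedtop [0.633 0.46  0.099] 0.0015
```

```bash
python3 -c "
from h import *
go(.56,0,.30,-90)"
```

```text
travel cm [ 53.4  -48.12  -6.88] yaw now -72.5 turn about tool z 17.5 q6 -0.08
```

Emit:
{"op": "send_rows", "data": {
  "travel": [
    [5, -4.5, -5],
    [53.4, -48.1, -6.9],
    [53.4, -48.1, -6.9],
    [53.4, -48.1, -6.9],
    [53.4, -48.1, -6.9],
    [53.4, -48.1, -6.9],
    [53.4, -48.1, -6.9],
    [53.4, -48.1, -6.9],
    [53.4, -48.1, -6.9],
    [53.4, -48.1, -6.9]
  ],
  "delta_rot": [
    [0, 0, 3],
    [0, 0, 17.5],
    [0, 0, 17.5],
    [0, 0, 17.5],
    [0, 0, 17.5],
    [0, 0, 17.5],
    [0, 0, 17.5],
    [0, 0, 17.5],
    [0, 0, 17.5],
    [0, 0, 17.5]
  ]
}}

```text
clock: 1.5
tcp_pos: [0.5067, -0.0904, 0.2956]
eef_rot: [3.141, 0.001, 0.001]
contact_force: [0.3, -0.6, 0.5]
finger_gap: 0.0856
```

```bash
python3 -c "
from h import *
st();go(.56,0,.30,-90)"
```

```text
t 1.5 tcp [ 0.5067 -0.0904  0.2956] F [ 0.3 -0.6  0.5] gap 0.0855869601091127 q [-0.28 -0.21  1.87 -0.    1.48  1.29]
[[ 1.     0.     0.001]
 [ 0.    -1.    -0.   ]
 [ 0.001  0.    -1.   ]]
travel cm [ 5.34 -9.03 -0.44] yaw now -90.0 turn about tool z 0.0 q6 1.29
```

Emit:
{"op": "send_rows", "data": {
  "travel": [
    [5.3, -9, -0.4],
    [5.3, -9, -0.4],
    [5.3, -9, -0.4]
  ],
  "delta_rot": [
    [0, 0, 0],
    [0, 0, 0],
    [0, 0, 0]
  ]
}}

```text
clock: 1.88
tcp_pos: [0.5596, -0.0, 0.299]
eef_rot: [-3.141, -0.007, 0.001]
contact_force: [0.1, -1.3, 0.1]
finger_gap: 0.0853
```

Run:
```python
from h import *
st()
d=snap('wrist'); save(d,'w1.png')
for c,e,f,s in plugs(d,30):
    X=onz(d,*c,.010)
    if abs(X[1])<.5 and .3<X[0]<1: 
        v=onz(d,*f,.01)-onz(d,*e,.01); print(np.round(c),s,np.round(X,3),np.round(np.hypot(*v[:2]),3),round(np.degrees(np.arctan2(v[1],v[0]))%180))
```

```text
t 1.875 tcp [ 0.5596 -0.      0.299 ] F [ 0.1 -1.3  0.1] gap 0.08525970699611955 q [-0.1  -0.11  1.77  0.    1.48  1.47]
[[ 1.     0.005 -0.001]
 [ 0.005 -1.     0.   ]
 [-0.001 -0.    -1.   ]]
[193. 154.] 191 [0.571 0.178 0.01 ] 0.032 148
[133. 159.] 161 [0.568 0.287 0.01 ] 0.032 37
[166. 193.] 166 [0.511 0.232 0.01 ] 0.034 151
[151. 225.] 143 [0.455 0.269 0.01 ] 0.035 153
[196. 228.] 162 [0.453 0.187 0.01 ] 0.032 12
```

View pics/w1.png

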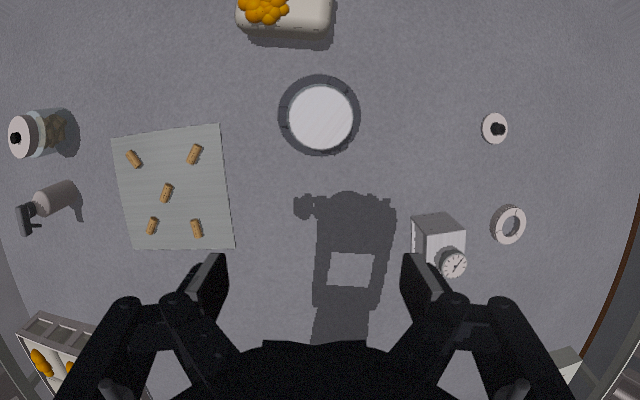

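Wrist view: the cap is at (321,117), the disc's port at (497,128), the ring at (508,225) and the dial at (453,265). The plugs agree with the side view.

```bash
cat >> h.py <<'E'
def blob(d,box,lo,hi,z,mask=None):
    "largest blob with gray in [lo,hi] in pixel box -> world centre and radius of contour at plane z (circle fit)"
    g=cv2.cvtColor(d['pixels'],cv2.COLOR_RGB2GRAY); x0,y0,x1,y1=box; m=np.zeros_like(g)
    m[y0:y1,x0:x1]=cv2.inRange(g[y0:y1,x0:x1],lo,hi)
    c=max(cv2.findContours(m,cv2.RETR_EXTERNAL,cv2.CHAIN_APPROX_NONE)[0],key=cv2.contourArea)
    c=cv2.convexHull(c)[:,0]; W=np.array([onz(d,u,v,z)[:2] for u,v in c])
    (e,ax,an)=cv2.fitEllipse((W*1000).astype(np.float32)); return np.round(e,1),np.round(ax,1),cv2.boundingRect(c)
E
python3 - <<'E'
from h import *
d=snap('wrist')
print(blob(d,(270,60,380,170),185,255,.114))
print('disc',blob(d,(465,95,530,160),185,255,.008))
print('ring',blob(d,(480,190,540,260),185,255,.021))
print('dial',blob(d,(430,243,475,285),185,255,.111))
print('port',blob(d,(480,112,515,143),0,60,.026))
g=cv2.cvtColor(d['pixels'],cv2.COLOR_RGB2GRAY);print(g[117,270:370:5]);print(g[225,485:535:3])
go(.62,0,.09)
E
```

```text
(array([6.29e+02, 4.00e-01]), array([42.9, 65.7]), (289, 87, 54, 52))Traceback (most recent call last):
  File "<stdin>", line 4, in <module>
  File "h.py", line 58, in blob
    (e,ax,an)=cv2.fitEllipse((W*1000).astype(np.float32)); return np.round(e,1),np.round(ax,1),cv2.boundingRect(c)
              ~~~~~~~~~~~~~~^^^^^^^^^^^^^^^^^^^^^^^^^^^^^
cv2.error: OpenCV(4.12.0) /io/opencv/modules/imgproc/src/shapedescr.cpp:361: error: (-201:Incorrect size of input array) There should be at least 5 points to fit the ellipse in function 'fitEllipseNoDirect'
```

Run:
```python
from h import *
d=snap('wrist')
g=cv2.cvtColor(d['pixels'],cv2.COLOR_RGB2GRAY);print(g[117,270:370:5]);print(g[225,485:535:3])
for n,b,lo,hi,z in [('cap',(270,60,380,170),155,255,.114),('disc',(465,95,530,160),155,255,.008),('ring',(480,190,540,260),155,255,.021),('dial',(430,243,475,285),165,255,.111),('port',(480,112,515,143),0,60,.026)]:
    print(n,blob(d,b,lo,hi,z))
go(.62,0,.09)
```

```text
[123  91  73 104 186 182 185 183 186 183 185 185 183 186 183 181 139  76
 122 119]
[124 114  90  72 175 178 120 121 123 115  76  74 174 166 124 123 125]
cap (array([622.8,  -6.3]), array([65.8, 66.2]), (287, 86, 63, 62))
disc (array([ 618.3, -283.1]), array([48.1, 48.7]), (481, 112, 25, 30))
ring (array([ 458.4, -336.4]), array([66.1, 66.6]), (495, 207, 30, 36))
dial (array([ 441.1, -185.4]), array([33.5, 33.8]), (442, 254, 23, 23))
port (array([ 618.8, -275.9]), array([19.1, 27.2]), (489, 121, 15, 13))
travel cm [ 6.16 -0.3  20.9 ] yaw now -90.0 turn about tool z None q6 1.47
```

Emit:
{"op": "send_rows", "data": {
  "travel": [
    [6.2, 0.4, 0],
    [6.3, 0.6, 5],
    [6.3, 0.6, 11],
    [6.3, 0.6, 17],
    [6.3, 0.6, 20],
    [6.3, 0.6, 21.9],
    [6.3, 0.6, 21.9],
    [6.3, 0.6, 21.9]
  ],
  "delta_rot": [
    [0, 0, 0],
    [0, 0, 0],
    [0, 0, 0],
    [0, 0, 0],
    [0, 0, 0],
    [0, 0, 0],
    [0, 0, 0],
    [0, 0, 0]
  ]
}}

```text
clock: 3.02
tcp_pos: [0.6233, -0.0088, 0.0824]
eef_rot: [3.141, -0.0, 0.005]
contact_force: [0.6, 0.5, 0.2]
finger_gap: 0.0856
```

Emit:
{"op": "send_rows", "data": {
  "travel": [
    [0, 0, 0],
    [0, 0, 0],
    [0, 0, 0],
    [0, 0, 0],
    [0, 0, 0]
  ],
  "delta_rot": [
    [0, 0, 0],
    [0, 0, 0],
    [0, 0, 0],
    [0, 0, 0],
    [0, 0, 0]
  ],
  "grip": 6.2,
  "grip_force": 40
}}

```text
clock: 3.65
tcp_pos: [0.6237, -0.0084, 0.0829]
eef_rot: [3.141, 0.001, 0.007]
contact_force: [-0.0, -0.5, 6.1]
finger_gap: 0.068
```

Emit:
{"op": "send_rows", "data": {
  "travel": [
    [0, 0, -2],
    [0, 0, -5],
    [0, 0, -8],
    [0, 0, -8]
  ],
  "delta_rot": [
    [0, 0, 0],
    [0, 0, 0],
    [0, 0, 0],
    [0, 0, 0]
  ]
}}

```text
clock: 4.15
tcp_pos: [0.6241, -0.0084, 0.1648]
eef_rot: [3.141, 0.001, 0.011]
contact_force: [0.7, 0.1, -0.6]
finger_gap: 0.068
```

Run:
```python
from h import *
st(); d=snap('wrist'); save(d,'w2.png')
```

```text
t 4.15 tcp [ 0.6241 -0.0084  0.1648] F [ 0.7  0.1 -0.6] gap 0.06795035332134296 q [-0.1   0.11  1.78 -0.    1.24  1.47]
[[ 1.     0.001  0.007]
 [ 0.001 -1.    -0.001]
 [ 0.007  0.001 -1.   ]]
```

View pics/w2.png

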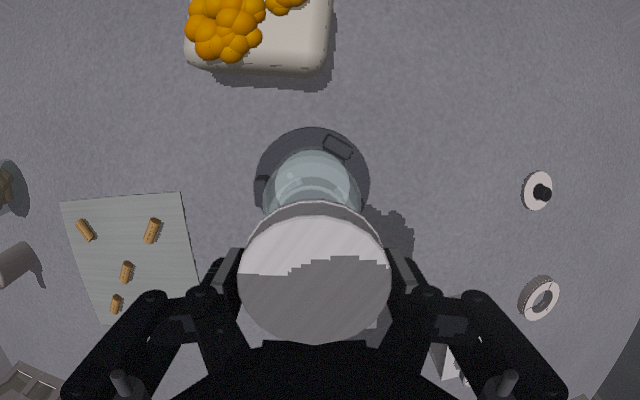

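The cap is held and clear of the jar, rim at about (320,200). Setting it down at about (0.75, -0.17).

Emit:
{"op": "send_rows", "data": {
  "travel": [
    [2, 5, 0],
    [6, 9, 0],
    [10, 13, 0],
    [12.6, 16.2, 0],
    [12.6, 16.2, 5],
    [12.6, 16.2, 11],
    [12.6, 16.2, 15],
    [12.6, 16.2, 16.2],
    [12.6, 16.2, 16.8],
    [12.6, 16.2, 16.8]
  ],
  "delta_rot": [
    [0, 0, 0],
    [0, 0, 0],
    [0, 0, 0],
    [0, 0, 0],
    [0, 0, 0],
    [0, 0, 0],
    [0, 0, 0],
    [0, 0, 0],
    [0, 0, 0],
    [0, 0, 0]
  ]
}}

```text
clock: 5.45
tcp_pos: [0.7483, -0.1703, -0.0068]
eef_rot: [3.141, 0.001, 0.001]
contact_force: [0.1, -0.2, 0.1]
finger_gap: 0.068
```

Run:
```python
from h import *
st(); go(.75,-.17,-.006)
```

```text
t 5.45 tcp [ 0.7483 -0.1703 -0.0068] F [ 0.1 -0.2  0.1] gap 0.06795648150137168 q [-0.29  0.58  1.49 -0.    1.07  1.28]
[[ 1.     0.001  0.001]
 [ 0.001 -1.    -0.   ]
 [ 0.001  0.    -1.   ]]
travel cm [ 0.17 -0.03 -0.08] yaw now -90.0 turn about tool z None q6 1.28
```

Emit:
{"op": "send_rows", "data": {
  "travel": [
    [0, 0, 0],
    [0, 0, 0],
    [0, 0, 0],
    [0, 0, 0],
    [0, 0, -3],
    [0, 0, -9],
    [0, 0, -15],
    [0, 0, -18],
    [0, 0, -18]
  ],
  "delta_rot": [
    [0, 0, 0],
    [0, 0, 0],
    [0, 0, 0],
    [0, 0, 0],
    [0, 0, 0],
    [0, 0, 0],
    [0, 0, 0],
    [0, 0, 0],
    [0, 0, 0]
  ],
  "grip": 8.5
}}

```text
clock: 6.58
tcp_pos: [0.7501, -0.1709, 0.1774]
eef_rot: [3.139, 0.001, 0.012]
contact_force: [0.1, -0.3, -0.4]
finger_gap: 0.0845
```

Run:
```python
from h import *
d=snap('side'); b=snap('scene')
save(d,'s2.png')
p=proj(d,(.75,-.17,.024)); q=proj(b,(.75,-.17,.024)); print(p,q)
print('side',blob(d,(int(p[0]-25),int(p[1]-22),int(p[0]+25),int(p[1]+22)),150,255,.024))
go(.573,.178,.20,58)
im=np.hstack([cv2.resize(d['pixels'][int(p[1])-50:int(p[1])+50,int(p[0])-60:int(p[0])+60],None,fx=3,fy=3),cv2.resize(b['pixels'][int(q[1])-50:int(q[1])+50,int(q[0])-60:int(q[0])+60],None,fx=3,fy=3)])
cv2.imwrite('pics/capc.png',im[:,:,::-1])
```

```text
(np.float64(283.4478724479763), np.float64(177.76516779221765)) (np.float64(257.29588417516106), np.float64(269.7191590017418))
side (array([ 765.3, -269.3]), array([154.9, 616.6]), (258, 155, 50, 44))
travel cm [-17.44 -34.82  -2.85] yaw now -90.0 turn about tool z 32.0 q6 1.28
```

View pics/capc.png

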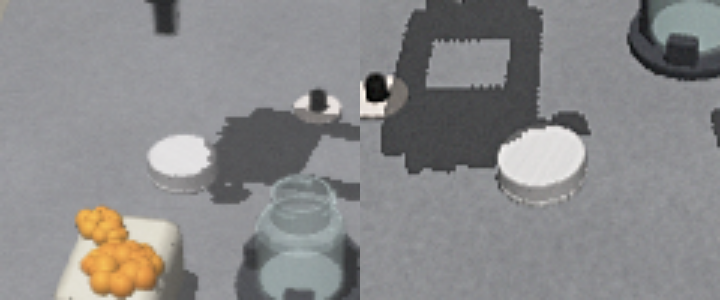

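The cap stands flat on the bench at about (0.75, -0.17), and the jar is open. On to plug A.

Emit:
{"op": "send_rows", "data": {
  "travel": [
    [-4, -8, -2],
    [-17.4, -34.8, -2.8],
    [-17.4, -34.8, -2.8],
    [-17.4, -34.8, -2.8],
    [-17.4, -34.8, -2.8],
    [-17.4, -34.8, -2.8],
    [-17.4, -34.8, -2.8],
    [-17.4, -34.8, -2.8],
    [-17.4, -34.8, -2.8],
    [-17.4, -34.8, -2.8]
  ],
  "delta_rot": [
    [0, 0, 5],
    [0, 0, 15],
    [0, 0, 25],
    [0, 0, 32],
    [0, 0, 32],
    [0, 0, 32],
    [0, 0, 32],
    [0, 0, 32],
    [0, 0, 32],
    [0, 0, 32]
  ],
  "grip": 4
}}

```text
clock: 7.92
tcp_pos: [0.5745, 0.1763, 0.1997]
eef_rot: [3.019, -0.868, -0.001]
contact_force: [-0.1, 0.5, 0.2]
finger_gap: 0.04
```

Run:
```python
from h import *
st()
d=snap('wrist')
for c,e,f,s in plugs(d,30):
    X=onz(d,*c,.010)
    if abs(X[1])<.4 and .3<X[0]<.66: 
        v=onz(d,*f,.01)-onz(d,*e,.01); print(np.round(c),s,np.round(X,4),np.round(np.hypot(*v[:2]),3),round(np.degrees(np.arctan2(v[1],v[0]))%180))
go(.573,.178,.006,58)
```

```text
t 7.925 tcp [0.5745 0.1763 0.1997] F [-0.1  0.5  0.2] gap 0.03996089131485013 q [ 0.21  0.04  1.79 -0.    1.31  2.34]
[[ 0.847 -0.531 -0.001]
 [-0.531 -0.847 -0.   ]
 [-0.     0.001 -1.   ]]
[313. 179.] 357 [0.5713 0.1783 0.01  ] 0.032 148
[237. 229.] 298 [0.5676 0.2873 0.01  ] 0.031 37
[301. 244.] 309 [0.5113 0.2326 0.01  ] 0.033 151
[351. 258.] 49 [0.4641 0.1914 0.01  ] 0.015 151
[301. 291.] 253 [0.4554 0.2695 0.01  ] 0.036 151
travel cm [-0.21 -0.06 19.39] yaw now -122.1 turn about tool z -0.1 q6 2.34
```

Emit:
{"op": "send_rows", "data": {
  "travel": [
    [-0.3, -0.1, 5],
    [-0.3, -0.1, 11],
    [-0.3, -0.1, 16],
    [-0.3, -0.1, 18.5],
    [-0.3, -0.1, 19.3],
    [-0.3, -0.1, 19.3],
    [-0.3, -0.1, 19.3]
  ],
  "delta_rot": [
    [0, 0, 0],
    [0, 0, 0],
    [0, 0, 0],
    [0, 0, 0],
    [0, 0, 0],
    [0, 0, 0],
    [0, 0, 0]
  ]
}}

```text
clock: 8.85
tcp_pos: [0.5735, 0.1803, 0.0092]
eef_rot: [-3.018, 0.865, -0.005]
contact_force: [0.6, 0.1, 0.5]
finger_gap: 0.04
```

Emit:
{"op": "send_rows", "data": {
  "travel": [
    [0, 0, 0],
    [0, 0, 0],
    [0, 0, 0],
    [0, 0, 0],
    [0, 0, -6],
    [0, 0, -12],
    [0, 0, -17],
    [0, 0, -17]
  ],
  "delta_rot": [
    [0, 0, 0],
    [0, 0, 0],
    [0, 0, 0],
    [0, 0, 0],
    [0, 0, 0],
    [0, 0, 0],
    [0, 0, 0],
    [0, 0, 0]
  ],
  "grip": 0.8,
  "grip_force": 30
}}

```text
clock: 9.85
tcp_pos: [0.5749, 0.1809, 0.1835]
eef_rot: [-3.015, 0.864, -0.015]
contact_force: [-0.1, 0.1, -0.6]
finger_gap: 0.0125
```

Run:
```python
from h import *
st()
d=snap('wrist');save(d,'w3.png')
go(.623,-.006,.18,90)
g=cv2.cvtColor(d['pixels'],cv2.COLOR_RGB2GRAY)
```

```text
t 9.85 tcp [0.5749 0.1809 0.1835] F [-0.1  0.1 -0.6] gap 0.012510678481304757 q [0.22 0.05 1.81 0.   1.27 2.34]
[[ 0.848 -0.529  0.011]
 [-0.53  -0.848  0.002]
 [ 0.008 -0.008 -1.   ]]
travel cm [14.1  13.18 -0.  ] yaw now -122.0 turn about tool z -32.0 q6 2.34
```

View pics/w3.png

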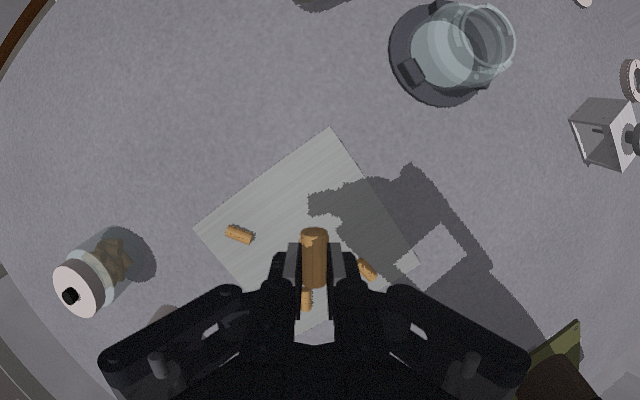

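Emit:
{"op": "send_rows", "data": {
  "travel": [
    [3, 3, 0],
    [14.1, 13.2, 0],
    [14.1, 13.2, 0],
    [14.1, 13.2, 0],
    [14.1, 13.2, 0],
    [14.1, 13.2, 0],
    [14.1, 13.2, 3],
    [14.1, 13.2, 5.5],
    [14.1, 13.2, 5.5]
  ],
  "delta_rot": [
    [0, 0, -8],
    [0, 0, -18],
    [0, 0, -27],
    [0, 0, -32],
    [0, 0, -32],
    [0, 0, -32],
    [0, 0, -32],
    [0, 0, -32],
    [0, 0, -32]
  ]
}}

```text
clock: 11.02
tcp_pos: [0.6191, -0.0049, 0.119]
eef_rot: [-3.141, -0.003, 0.01]
contact_force: [0.5, 0.4, 0.3]
finger_gap: 0.0121
```

Run:
```python
from h import *
st()
go(.623,-.006,.126,90)
d=snap('wrist');save(d,'w4.png')
b=snap('side');p=proj(b,(.623,-.006,.112));print(p)
im=np.hstack([d['pixels'][120:400,200:440],cv2.resize(b['pixels'][int(p[1])-60:int(p[1])+60,int(p[0])-60:int(p[0])+60],(280,280))])
cv2.imwrite('pics/j1.png',im[:,:,::-1])
```

```text
t 11.025 tcp [ 0.6191 -0.0049  0.119 ] F [0.5 0.4 0.3] gap 0.012094093475636255 q [-0.09  0.15  1.81  0.    1.18  1.47]
[[ 1.     0.002 -0.006]
 [ 0.002 -1.     0.001]
 [-0.006 -0.001 -1.   ]]
travel cm [ 0.39  0.11 -0.71] yaw now -89.9 turn about tool z 0.1 q6 1.47
(np.float64(323.85330841425633), np.float64(190.4770198283182))
```

View pics/j1.png

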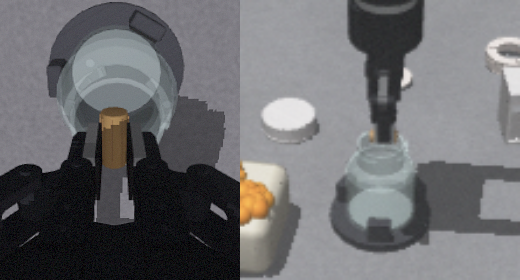

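Emit:
{"op": "send_rows", "data": {
  "travel": [
    [0.4, 0.1, -0.3],
    [0.4, 0.1, -0.3],
    [0.4, 0.1, -0.3]
  ],
  "delta_rot": [
    [0, 0, 0],
    [0, 0, 0],
    [0, 0, 0]
  ]
}}

```text
clock: 11.5
tcp_pos: [0.6261, -0.0076, 0.1261]
eef_rot: [3.142, 0.0, 0.002]
contact_force: [-0.3, 0.8, -0.6]
finger_gap: 0.0121
```

Emit:
{"op": "send_rows", "data": {
  "travel": [
    [0, 0, 0],
    [0, 0, 0],
    [0, 0, 0],
    [0, 0, -4],
    [0, 0, -8],
    [0, 0, -8]
  ],
  "delta_rot": [
    [0, 0, 0],
    [0, 0, 0],
    [0, 0, 0],
    [0, 0, 0],
    [0, 0, 0],
    [0, 0, 0]
  ],
  "grip": 4
}}

```text
clock: 12.25
tcp_pos: [0.6281, -0.0077, 0.2104]
eef_rot: [3.141, 0.001, 0.013]
contact_force: [-0.1, 0.4, 0.3]
finger_gap: 0.0399
```

Emit:
{"op": "send_rows", "data": {
  "travel": [
    [-1, -6, 0],
    [-5.5, -29.3, 0],
    [-5.5, -29.3, 0],
    [-5.5, -29.3, 0],
    [-5.5, -29.3, 0],
    [-5.5, -29.3, 0],
    [-5.5, -29.3, 0],
    [-5.5, -29.3, 0]
  ],
  "delta_rot": [
    [0, 0, -8],
    [0, 0, -16],
    [0, 0, -24],
    [0, 0, -32],
    [0, 0, -37],
    [0, 0, -37],
    [0, 0, -37],
    [0, 0, -37]
  ]
}}

```text
clock: 13.25
tcp_pos: [0.5707, 0.2841, 0.2047]
eef_rot: [2.98, 0.994, -0.001]
contact_force: [0.7, 0.0, 0.7]
finger_gap: 0.0405
```

```bash
cat >> h.py <<'E'
def pl(z=.0065):
    st(); d=snap('wrist')
    for c,e,f,s in plugs(d,30):
        X=onz(d,*c,.010)
        if abs(X[1])<.4 and .3<X[0]<.7: 
            v=onz(d,*f,.01)-onz(d,*e,.01); an=np.degrees(np.arctan2(v[1],v[0]))%180
            print(np.round(c),s,np.round(X,4),np.round(np.hypot(*v[:2]),3),round(an)); go(X[0],X[1],z,an+90)
    return d
E
python3 - <<'E'
from h import *
pl()
E
```

```text
t 13.25 tcp [0.5707 0.2841 0.2047] F [0.7 0.  0.7] gap 0.040512163576001986 q [ 0.38  0.11  1.71 -0.    1.32  1.3 ]
[[ 0.8    0.601 -0.001]
 [ 0.601 -0.8   -0.001]
 [-0.001  0.    -1.   ]]
[311. 175.] 335 [0.5672 0.2873 0.01  ] 0.031 37
travel cm [-0.08 -0.47 19.85] yaw now -53.1 turn about tool z 0.2 q6 1.3
[319. 239.] 295 [0.5111 0.2329 0.01  ] 0.031 151
travel cm [-7.84  0.51 19.85] yaw now -53.1 turn about tool z 65.4 q6 1.3
[277. 252.] 54 [0.4654 0.2628 0.01  ] 0.015 34
travel cm [-9.7  -4.63 19.85] yaw now -53.1 turn about tool z 2.8 q6 1.3
[501. 277.] 57 [ 0.6165 -0.0243  0.01  ] 0.019 175
travel cm [-14.85  27.4   19.86] yaw now -53.1 turn about tool z 41.9 q6 1.3
[320. 290.] 246 [0.4528 0.1872 0.01  ] 0.036 9
travel cm [-15.24   0.66  19.86] yaw now -53.1 turn about tool z 28.3 q6 1.3
```

Emit:
{"op": "send_rows", "data": {
  "travel": [
    [0, -0.2, 5],
    [0, -0.2, 11],
    [0, -0.2, 14],
    [0, -0.2, 14],
    [0, -0.2, 14]
  ],
  "delta_rot": [
    [0, 0, 0],
    [0, 0, 0],
    [0, 0, 0],
    [0, 0, 0],
    [0, 0, 0]
  ]
}}

```text
clock: 13.92
tcp_pos: [0.5708, 0.2869, 0.0672]
eef_rot: [-2.979, -0.996, -0.005]
contact_force: [0.5, -1.8, 1.0]
finger_gap: 0.0399
```

Run:
```python
from h import *
st(); go(.5675,.2875,.0065)
```

```text
t 13.925 tcp [0.5708 0.2869 0.0672] F [ 0.5 -1.8  1. ] gap 0.03990941904290702 q [0.38 0.25 1.8  0.   1.09 1.31]
[[ 0.799  0.601  0.003]
 [ 0.601 -0.799  0.001]
 [ 0.003  0.001 -1.   ]]
travel cm [-0.24 -0.25  6.07] yaw now -53.0 turn about tool z None q6 1.31
```

Emit:
{"op": "send_rows", "data": {
  "travel": [
    [-0.2, -0.2, 3],
    [-0.2, -0.25, 5.5],
    [-0.2, -0.25, 6],
    [-0.2, -0.25, 6],
    [-0.2, -0.25, 6]
  ],
  "delta_rot": [
    [0, 0, 0],
    [0, 0, 0],
    [0, 0, 0],
    [0, 0, 0],
    [0, 0, 0]
  ]
}}

```text
clock: 14.55
tcp_pos: [0.5677, 0.2884, 0.0075]
eef_rot: [-2.979, -0.997, -0.006]
contact_force: [0.2, 0.2, -0.2]
finger_gap: 0.0403
```

Emit:
{"op": "send_rows", "data": {
  "travel": [
    [0, 0, 0],
    [0, 0, 0],
    [0, 0, 0],
    [0, 0, 0],
    [0, 0, -6],
    [0, 0, -12],
    [0, 0, -17],
    [0, 0, -17]
  ],
  "delta_rot": [
    [0, 0, 0],
    [0, 0, 0],
    [0, 0, 0],
    [0, 0, 0],
    [0, 0, 0],
    [0, 0, 0],
    [0, 0, 0],
    [0, 0, 0]
  ],
  "grip": 0.8
}}

```text
clock: 15.55
tcp_pos: [0.569, 0.2891, 0.1815]
eef_rot: [-2.978, -0.997, -0.017]
contact_force: [1.2, -0.1, -0.2]
finger_gap: 0.0123
```

Emit:
{"op": "send_rows", "data": {
  "travel": [
    [-3, 5, 0],
    [-13.2, 26.8, 0],
    [-13.2, 26.8, 0],
    [-13.2, 26.8, 0],
    [-13.2, 26.8, 0],
    [-13.2, 26.8, 0],
    [-13.2, 26.8, 0],
    [-13.2, 26.8, 2],
    [-13.2, 26.8, 4],
    [-13.2, 26.8, 4]
  ],
  "delta_rot": [
    [0, 0, 8],
    [0, 0, 18],
    [0, 0, 27],
    [0, 0, 37],
    [0, 0, 37],
    [0, 0, 37],
    [0, 0, 37],
    [0, 0, 37],
    [0, 0, 37],
    [0, 0, 37]
  ]
}}

```text
clock: 16.8
tcp_pos: [0.6197, -0.0045, 0.1312]
eef_rot: [-3.141, -0.003, 0.01]
contact_force: [-0.0, -0.6, 0.1]
finger_gap: 0.0128
```

Run:
```python
from h import *
st(); go(.624,-.007,.126,90); d=snap('wrist'); print([(np.round(c),s) for c,e,f,s in plugs(d,30)])
```

```text
t 16.8 tcp [ 0.6197 -0.0045  0.1312] F [-0.  -0.6  0.1] gap 0.012788117796286377 q [-0.09  0.14  1.8   0.    1.2   1.48]
[[ 1.     0.002 -0.007]
 [ 0.002 -1.     0.001]
 [-0.007 -0.001 -1.   ]]
travel cm [0.43 0.25 0.52] yaw now -89.9 turn about tool z 0.1 q6 1.48
[(array([317., 203.]), np.int32(206)), (array([314., 259.]), np.int32(1557)), (array([109., 283.]), np.int32(472)), (array([154., 317.]), np.int32(94))]
```

Emit:
{"op": "send_rows", "data": {
  "travel": [
    [0.3, 0.1, 0.5],
    [0.3, 0.1, 0.5],
    [0.3, 0.1, 0.5]
  ],
  "delta_rot": [
    [0, 0, 0],
    [0, 0, 0],
    [0, 0, 0]
  ]
}}

```text
clock: 17.23
tcp_pos: [0.6255, -0.0067, 0.1308]
eef_rot: [3.141, 0.0, 0.001]
contact_force: [-0.0, -0.0, -0.8]
finger_gap: 0.0125
```

Emit:
{"op": "send_rows", "data": {
  "travel": [
    [0, 0, 0],
    [0, 0, 0],
    [0, 0, 0],
    [0, 0, -4],
    [0, 0, -8],
    [0, 0, -8]
  ],
  "delta_rot": [
    [0, 0, 0],
    [0, 0, 0],
    [0, 0, 0],
    [0, 0, 0],
    [0, 0, 0],
    [0, 0, 0]
  ],
  "grip": 4
}}

```text
clock: 17.98
tcp_pos: [0.6276, -0.0068, 0.2155]
eef_rot: [3.141, 0.001, 0.014]
contact_force: [0.4, -0.1, 0.5]
finger_gap: 0.0401
```

Emit:
{"op": "send_rows", "data": {
  "travel": [
    [-3, -6, 0],
    [-11.3, -24, 0],
    [-11.3, -24, 0],
    [-11.3, -24, 0],
    [-11.3, -24, 0],
    [-11.3, -24, 0],
    [-11.3, -24, 6],
    [-11.3, -24, 12],
    [-11.3, -24, 14],
    [-11.3, -24, 14]
  ],
  "delta_rot": [
    [0, 0, 8],
    [0, 0, 16],
    [0, 0, 24],
    [0, 0, 29],
    [0, 0, 29],
    [0, 0, 29],
    [0, 0, 29],
    [0, 0, 29],
    [0, 0, 29],
    [0, 0, 29]
  ]
}}

```text
clock: 19.23
tcp_pos: [0.5119, 0.2321, 0.0692]
eef_rot: [3.039, -0.788, -0.004]
contact_force: [-0.5, -0.2, 0.5]
finger_gap: 0.0401
```

Run:
```python
from h import *
pl()
```

```text
t 19.225 tcp [0.5119 0.2321 0.0692] F [-0.5 -0.2  0.5] gap 0.04005349359279758 q [ 0.33  0.09  1.98 -0.    1.08  2.41]
[[ 0.874 -0.486 -0.003]
 [-0.486 -0.874 -0.001]
 [-0.002  0.002 -1.   ]]
[303. 231.] 1747 [0.506  0.2436 0.01  ] 0.066 122
travel cm [-1.17 -0.57  6.49] yaw now -119.0 turn about tool z 29.3 q6 2.41
[404. 253.] 750 [0.4531 0.1871 0.01  ] 0.037 10
travel cm [-3.06  6.93  6.48] yaw now -119.0 turn about tool z -38.8 q6 2.41
```

Emit:
{"op": "send_rows", "data": {
  "travel": [
    [-0.1, 0, 3],
    [-0.1, 0, 5.5],
    [-0.1, 0, 6.2],
    [-0.1, 0, 6.2],
    [-0.1, 0, 6.2]
  ],
  "delta_rot": [
    [0, 0, 0],
    [0, 0, 0],
    [0, 0, 0],
    [0, 0, 0],
    [0, 0, 0]
  ]
}}

```text
clock: 19.9
tcp_pos: [0.5127, 0.2343, 0.0103]
eef_rot: [-3.04, 0.786, -0.005]
contact_force: [-0.2, 0.4, 0.4]
finger_gap: 0.0398
```

Emit:
{"op": "send_rows", "data": {
  "travel": [
    [0, 0, 0],
    [0, 0, 0],
    [0, 0, 0],
    [0, 0, 0],
    [0, 0, -6],
    [0, 0, -12],
    [0, 0, -17],
    [0, 0, -17]
  ],
  "delta_rot": [
    [0, 0, 0],
    [0, 0, 0],
    [0, 0, 0],
    [0, 0, 0],
    [0, 0, 0],
    [0, 0, 0],
    [0, 0, 0],
    [0, 0, 0]
  ],
  "grip": 0.8
}}

```text
clock: 20.9
tcp_pos: [0.5141, 0.2349, 0.1841]
eef_rot: [-3.036, 0.784, -0.014]
contact_force: [0.0, 1.2, -0.6]
finger_gap: 0.0126
```

Emit:
{"op": "send_rows", "data": {
  "travel": [
    [5, 3.5, 0],
    [21.4, 15.4, 0],
    [21.4, 15.4, 0],
    [21.4, 15.4, 0],
    [21.4, 15.4, 0],
    [21.4, 15.4, 0],
    [21.4, 15.4, 2],
    [21.4, 15.4, 4.4],
    [21.4, 15.4, 4.4],
    [21.4, 15.4, 4.4]
  ],
  "delta_rot": [
    [0, 0, -8],
    [0, 0, -18],
    [0, 0, -27],
    [0, 0, -29],
    [0, 0, -29],
    [0, 0, -29],
    [0, 0, -29],
    [0, 0, -29],
    [0, 0, -29],
    [0, 0, -29]
  ]
}}

```text
clock: 22.15
tcp_pos: [0.6235, -0.0035, 0.1342]
eef_rot: [-3.141, -0.003, 0.0]
contact_force: [0.8, 0.1, -0.6]
finger_gap: 0.0122
```

Run:
```python
from h import *
st(); go(.624,-.007,.126,90); d=snap('wrist'); print([(np.round(c),s) for c,e,f,s in plugs(d,30)])
```

```text
t 22.15 tcp [ 0.6235 -0.0035  0.1342] F [ 0.8  0.1 -0.6] gap 0.012216656213957415 q [-0.09  0.14  1.8   0.    1.2   1.48]
[[ 1.     0.002 -0.   ]
 [ 0.002 -1.     0.   ]
 [-0.    -0.    -1.   ]]
travel cm [0.05 0.35 0.82] yaw now -89.9 turn about tool z 0.1 q6 1.48
[(array([318., 208.]), np.int32(172)), (array([314., 250.]), np.int32(1561)), (array([108., 296.]), np.int32(208)), (array([155., 318.]), np.int32(61))]
```

Emit:
{"op": "send_rows", "data": {
  "travel": [
    [0, 0.3, 0.7],
    [0, 0.3, 0.7],
    [0, 0.3, 0.7]
  ],
  "delta_rot": [
    [0, 0, 0],
    [0, 0, 0],
    [0, 0, 0]
  ]
}}

```text
clock: 22.58
tcp_pos: [0.6238, -0.0077, 0.1274]
eef_rot: [-3.142, -0.0, -0.0]
contact_force: [0.4, 0.1, 0.5]
finger_gap: 0.0122
```

Emit:
{"op": "send_rows", "data": {
  "travel": [
    [0, 0, 0],
    [0, 0, 0],
    [0, 0, 0],
    [0, 0, -4],
    [0, 0, -8],
    [0, 0, -8]
  ],
  "delta_rot": [
    [0, 0, 0],
    [0, 0, 0],
    [0, 0, 0],
    [0, 0, 0],
    [0, 0, 0],
    [0, 0, 0]
  ],
  "grip": 4
}}

```text
clock: 23.32
tcp_pos: [0.6263, -0.0077, 0.2125]
eef_rot: [3.141, 0.001, 0.014]
contact_force: [0.5, 0.3, -0.5]
finger_gap: 0.0398
```

Emit:
{"op": "send_rows", "data": {
  "travel": [
    [-4, -5, 0],
    [-17.1, -19.3, 0],
    [-17.1, -19.3, 0],
    [-17.1, -19.3, 0],
    [-17.1, -19.3, 0],
    [-17.1, -19.3, 0],
    [-17.1, -19.3, 6],
    [-17.1, -19.3, 12],
    [-17.1, -19.3, 14],
    [-17.1, -19.3, 14]
  ],
  "delta_rot": [
    [0, 0, -4],
    [0, 0, -9],
    [0, 0, -9],
    [0, 0, -9],
    [0, 0, -9],
    [0, 0, -9],
    [0, 0, -9],
    [0, 0, -9],
    [0, 0, -9],
    [0, 0, -9]
  ]
}}

```text
clock: 24.58
tcp_pos: [0.4518, 0.1837, 0.0647]
eef_rot: [3.131, 0.244, -0.008]
contact_force: [-0.5, 0.4, -0.2]
finger_gap: 0.0401
```

Run:
```python
from h import *
pl()
```

```text
t 24.575 tcp [0.4518 0.1837 0.0647] F [-0.5  0.4 -0.2] gap 0.04014411663357038 q [ 0.28 -0.06  2.14 -0.    1.07  1.69]
[[ 0.988  0.155 -0.005]
 [ 0.155 -0.988 -0.002]
 [-0.005  0.001 -1.   ]]
[588.  57.] 242 [ 0.6259 -0.0236  0.01  ] 0.025 6
travel cm [13.85 23.21  6.01] yaw now -81.1 turn about tool z 2.6 q6 1.69
[605.  67.] 152 [ 0.6265 -0.05    0.01  ] 0.02 15
travel cm [13.5  25.84  6.01] yaw now -81.1 turn about tool z -5.6 q6 1.69
[215. 151.] 981 [0.4882 0.2555 0.01  ] 0.034 109
travel cm [ 4.57 -6.5   6.01] yaw now -81.1 turn about tool z 80.1 q6 1.69
[310. 217.] 954 [0.4526 0.1869 0.01  ] 0.034 7
travel cm [-0.01 -0.26  6.02] yaw now -81.1 turn about tool z 1.9 q6 1.69
```

Emit:
{"op": "send_rows", "data": {
  "travel": [
    [0, -0.2, 3],
    [0, -0.2, 5.4],
    [0, -0.2, 5.8],
    [0, -0.2, 5.8],
    [0, -0.2, 5.8]
  ],
  "delta_rot": [
    [0, 0, 0],
    [0, 0, 0],
    [0, 0, 0],
    [0, 0, 0],
    [0, 0, 0]
  ]
}}

```text
clock: 25.25
tcp_pos: [0.4539, 0.1877, 0.011]
eef_rot: [-3.131, -0.247, -0.005]
contact_force: [0.1, 0.7, -1.3]
finger_gap: 0.0396
```

Emit:
{"op": "send_rows", "data": {
  "travel": [
    [0, 0, 0],
    [0, 0, 0],
    [0, 0, 0],
    [0, 0, 0],
    [0, 0, -6],
    [0, 0, -12],
    [0, 0, -17],
    [0, 0, -17]
  ],
  "delta_rot": [
    [0, 0, 0],
    [0, 0, 0],
    [0, 0, 0],
    [0, 0, 0],
    [0, 0, 0],
    [0, 0, 0],
    [0, 0, 0],
    [0, 0, 0]
  ],
  "grip": 0.8
}}

```text
clock: 26.25
tcp_pos: [0.4553, 0.1883, 0.1848]
eef_rot: [-3.13, -0.247, -0.016]
contact_force: [-0.3, -1.0, 0.2]
finger_gap: 0.0121
```

Emit:
{"op": "send_rows", "data": {
  "travel": [
    [3.5, 5, 0],
    [13.9, 21.8, 0],
    [13.9, 21.8, 0],
    [13.9, 21.8, 0],
    [13.9, 21.8, 0],
    [13.9, 21.8, 0],
    [13.9, 21.8, 2],
    [13.9, 21.8, 4.4],
    [13.9, 21.8, 4.4],
    [13.9, 21.8, 4.4]
  ],
  "delta_rot": [
    [0, 0, 4],
    [0, 0, 9],
    [0, 0, 9],
    [0, 0, 9],
    [0, 0, 9],
    [0, 0, 9],
    [0, 0, 9],
    [0, 0, 9],
    [0, 0, 9],
    [0, 0, 9]
  ]
}}

```text
clock: 27.5
tcp_pos: [0.6235, -0.0053, 0.1353]
eef_rot: [-3.142, -0.003, 0.0]
contact_force: [0.5, 0.1, 0.2]
finger_gap: 0.0122
```

Run:
```python
from h import *
st(); go(.624,-.007,.126,90); d=snap('wrist'); print([(np.round(c),s) for c,e,f,s in plugs(d,30)])
b=snap('side')
for c,e,f,s in plugs(b):
    X=onz(b,*c,.010); v=onz(b,*f,.01)-onz(b,*e,.01); print(np.round(c),s,np.round(X,3),round(np.degrees(np.arctan2(v[1],v[0]))%180))
```

```text
t 27.5 tcp [ 0.6235 -0.0053  0.1353] F [0.5 0.1 0.2] gap 0.012194964670415913 q [-0.09  0.14  1.8   0.    1.2   1.47]
[[ 1.     0.002 -0.   ]
 [ 0.002 -1.     0.   ]
 [-0.    -0.    -1.   ]]
travel cm [0.05 0.17 0.93] yaw now -89.9 turn about tool z 0.1 q6 1.47
[(array([225.,  53.]), np.int32(34)), (array([316., 207.]), np.int32(184)), (array([314., 255.]), np.int32(1451)), (array([107., 296.]), np.int32(209))]
[35. 27.] 783 [ 2.173 -1.392  0.01 ] 91
[311.   2.] 98 [ 0.789 -1.919  0.01 ] 4
[355.   3.] 79 [ 0.532 -1.933  0.01 ] 4
[412.   3.] 91 [ 0.192 -1.945  0.01 ] 4
[454.   3.] 67 [-0.059 -1.971  0.01 ] 49
[311.  13.] 139 [ 0.778 -1.717  0.01 ] 58
[351.  14.] 135 [ 0.555 -1.721  0.01 ] 129
[420.  15.] 137 [ 0.172 -1.725  0.01 ] 138
[584.  23.] 23 [-0.704 -1.671  0.01 ] 4
[571. 107.] 290 [-0.283 -0.696  0.01 ] 4
[599. 110.] 36 [-0.382 -0.685  0.01 ] 59
[261. 212.] 581 [ 0.795 -0.03   0.01 ] 130
[377. 301.] 79 [0.491 0.256 0.01 ] 110
[594. 387.] 653 [0.082 0.438 0.01 ] 3
[629. 396.] 152 [0.025 0.453 0.01 ] 3
```

Emit:
{"op": "send_rows", "data": {
  "travel": [
    [0, 0.2, 0.8],
    [0, 0.2, 0.8],
    [0, 0.2, 0.8]
  ],
  "delta_rot": [
    [0, 0, 0],
    [0, 0, 0],
    [0, 0, 0]
  ]
}}

```text
clock: 27.98
tcp_pos: [0.6238, -0.0082, 0.1272]
eef_rot: [-3.142, -0.0, 0.0]
contact_force: [0.1, -0.2, 0.7]
finger_gap: 0.0117
```

Emit:
{"op": "send_rows", "data": {
  "travel": [
    [0, 0, 0],
    [0, 0, 0],
    [0, 0, 0],
    [0, 0, -4],
    [0, 0, -8],
    [0, 0, -8]
  ],
  "delta_rot": [
    [0, 0, 0],
    [0, 0, 0],
    [0, 0, 0],
    [0, 0, 0],
    [0, 0, 0],
    [0, 0, 0]
  ],
  "grip": 4
}}

```text
clock: 28.72
tcp_pos: [0.6264, -0.0084, 0.2125]
eef_rot: [3.141, 0.001, 0.014]
contact_force: [0.9, 0.1, -0.0]
finger_gap: 0.0398
```

Emit:
{"op": "send_rows", "data": {
  "travel": [
    [-3, -5, 0],
    [-13.5, -26.2, 0],
    [-13.5, -26.2, 0],
    [-13.5, -26.2, 0],
    [-13.5, -26.2, 0],
    [-13.5, -26.2, 0],
    [-13.5, -26.2, 0],
    [-13.5, -26.2, 0],
    [-13.5, -26.2, 0],
    [-13.5, -26.2, 0]
  ],
  "delta_rot": [
    [0, 0, -9],
    [0, 0, -19],
    [0, 0, -29],
    [0, 0, -39],
    [0, 0, -49],
    [0, 0, -59],
    [0, 0, -69],
    [0, 0, -79],
    [0, 0, -89],
    [0, 0, -99]
  ]
}}

```text
clock: 29.98
tcp_pos: [0.4882, 0.2536, 0.206]
eef_rot: [-2.032, -2.395, 0.003]
contact_force: [-0.1, -0.2, 0.7]
finger_gap: 0.0402
```

Emit:
{"op": "send_rows", "data": {
  "travel": [
    [0, 0, 0],
    [0, 0, 6],
    [0, 0, 11],
    [0, 0, 12],
    [0, 0, 12]
  ],
  "delta_rot": [
    [0, 0, -10],
    [0, 0, -10],
    [0, 0, -10],
    [0, 0, -10],
    [0, 0, -10]
  ]
}}

```text
clock: 30.6
tcp_pos: [0.4886, 0.2538, 0.0872]
eef_rot: [-1.824, -2.557, 0.001]
contact_force: [0.1, 0.2, 1.1]
finger_gap: 0.0402
```

Run:
```python
from h import *
pl()
```

```text
t 30.6 tcp [0.4886 0.2538 0.0872] F [0.1 0.2 1.1] gap 0.04019176953786552 q [0.38 0.04 1.99 0.   1.11 0.05]
[[-0.326  0.945 -0.001]
 [ 0.945  0.326 -0.   ]
 [-0.    -0.001 -1.   ]]
[316. 208.] 780 [0.488  0.2557 0.01  ] 0.032 109
travel cm [ 0.2  -0.14  8.23] yaw now 19.0 turn about tool z -0.0 q6 0.05
```

Emit:
{"op": "send_rows", "data": {
  "travel": [
    [0.1, -0.1, 4],
    [0.1, -0.1, 7.4],
    [0.1, -0.1, 7.9],
    [0.1, -0.1, 7.9],
    [0.1, -0.1, 7.9]
  ],
  "delta_rot": [
    [0, 0, 0],
    [0, 0, 0],
    [0, 0, 0],
    [0, 0, 0],
    [0, 0, 0]
  ]
}}

```text
clock: 31.28
tcp_pos: [0.4894, 0.2552, 0.0108]
eef_rot: [1.822, 2.556, 0.006]
contact_force: [0.2, -0.7, -0.2]
finger_gap: 0.0399
```

Emit:
{"op": "send_rows", "data": {
  "travel": [
    [0, 0, 0],
    [0, 0, 0],
    [0, 0, 0],
    [0, 0, 0],
    [0, 0, -6],
    [0, 0, -12],
    [0, 0, -17],
    [0, 0, -17]
  ],
  "delta_rot": [
    [0, 0, 0],
    [0, 0, 0],
    [0, 0, 0],
    [0, 0, 0],
    [0, 0, 0],
    [0, 0, 0],
    [0, 0, 0],
    [0, 0, 0]
  ],
  "grip": 0.8
}}

```text
clock: 32.28
tcp_pos: [0.4904, 0.2556, 0.1842]
eef_rot: [1.82, 2.553, 0.014]
contact_force: [1.3, -0.1, -0.7]
finger_gap: 0.012
```

Emit:
{"op": "send_rows", "data": {
  "travel": [
    [-6, 1, 0],
    [-29.2, 4.3, 0],
    [-29.2, 4.3, 0],
    [-29.2, 4.3, 0],
    [-29.2, 4.3, 0],
    [-29.2, 4.3, 0],
    [-29.2, 4.3, 2],
    [-29.2, 4.3, 4.4],
    [-29.2, 4.3, 4.4],
    [-29.2, 4.3, 4.4]
  ],
  "delta_rot": [
    [0, 0, 0],
    [0, 0, 0],
    [0, 0, 0],
    [0, 0, 0],
    [0, 0, 0],
    [0, 0, 0],
    [0, 0, 0],
    [0, 0, 0],
    [0, 0, 0],
    [0, 0, 0]
  ]
}}

```text
clock: 33.52
tcp_pos: [0.6229, -0.0066, 0.1339]
eef_rot: [-1.822, -2.559, 0.0]
contact_force: [-0.3, 0.6, 0.9]
finger_gap: 0.0121
```

Run:
```python
from h import *
st(); go(.624,-.007,.128); d=snap('wrist'); print([(np.round(c),s) for c,e,f,s in plugs(d,30)])
```

```text
t 33.525 tcp [ 0.6229 -0.0066  0.1339] F [-0.3  0.6  0.9] gap 0.01206107362564235 q [-0.1   0.14  1.8   0.    1.2  -0.43]
[[-0.327  0.945 -0.001]
 [ 0.945  0.327  0.   ]
 [ 0.    -0.001 -1.   ]]
travel cm [-0.08  0.09  0.59] yaw now 19.1 turn about tool z None q6 -0.43
[(array([489., 187.]), np.int32(110)), (array([312., 190.]), np.int32(42)), (array([313., 242.]), np.int32(2290)), (array([497., 268.]), np.int32(95))]
```

Emit:
{"op": "send_rows", "data": {
  "travel": [
    [0, 0, 0.5],
    [0, 0, 0.5],
    [0, 0, 0.5]
  ],
  "delta_rot": [
    [0, 0, 0],
    [0, 0, 0],
    [0, 0, 0]
  ]
}}

```text
clock: 33.95
tcp_pos: [0.6234, -0.0077, 0.1295]
eef_rot: [1.824, 2.558, 0.0]
contact_force: [0.6, -0.5, 1.0]
finger_gap: 0.0121
```

Emit:
{"op": "send_rows", "data": {
  "travel": [
    [0, 0, 0],
    [0, 0, 0],
    [0, 0, 0],
    [0, 0, -4],
    [0, 0, -8],
    [0, 0, -8]
  ],
  "delta_rot": [
    [0, 0, 0],
    [0, 0, 0],
    [0, 0, 0],
    [0, 0, 0],
    [0, 0, 0],
    [0, 0, 0]
  ],
  "grip": 4
}}

```text
clock: 34.7
tcp_pos: [0.6258, -0.0079, 0.2144]
eef_rot: [1.82, 2.552, 0.007]
contact_force: [-0.5, 0.4, -0.0]
finger_gap: 0.04
```

Emit:
{"op": "send_rows", "data": {
  "travel": [
    [-6, -2, 0],
    [-25.8, -9.5, 0],
    [-25.8, -9.5, 0],
    [-25.8, -9.5, 0],
    [-25.8, -9.5, 0],
    [-25.8, -9.5, 0],
    [-25.8, -9.5, 0],
    [-25.8, -9.5, 0],
    [-25.8, -9.5, 0]
  ],
  "delta_rot": [
    [0, 0, 6],
    [0, 0, 15],
    [0, 0, 19],
    [0, 0, 19],
    [0, 0, 19],
    [0, 0, 19],
    [0, 0, 19],
    [0, 0, 19],
    [0, 0, 19]
  ]
}}

```text
clock: 35.83
tcp_pos: [0.6179, -0.2812, 0.2094]
eef_rot: [2.219, 2.224, 0.0]
contact_force: [-0.5, -0.6, 0.1]
finger_gap: 0.0401
```

Run:
```python
from h import *
st(); d=snap('wrist'); save(d,'w5.png')
```

```text
t 35.825 tcp [ 0.6179 -0.2812  0.2094] F [-0.5 -0.6  0.1] gap 0.04005604354728905 q [-0.51  0.2   1.6   0.    1.34 -0.51]
[[-0.002  1.     0.   ]
 [ 1.     0.002  0.   ]
 [ 0.     0.    -1.   ]]
```

View pics/w5.png

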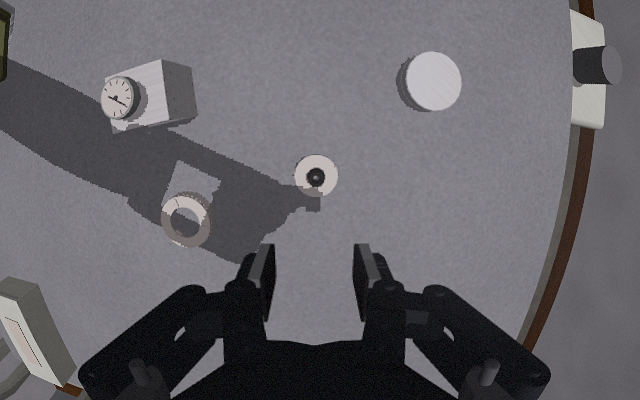

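Wrist view: disc at (316,176) with its port at (316,177), ring at (186,220), dial at (120,98), and the cap flat at (430,81).

Run:
```python
from h import *
d=snap('wrist')
for n,b,lo,hi,z in [('disc',(285,145,350,210),135,255,.008),('port',(300,162,332,192),0,75,.026),('ring',(150,185,220,255),135,255,.021),('dial',(95,72,147,125),150,255,.111),('cap',(390,45,470,118),150,255,.024)]:
    print(n,blob(d,b,lo,hi,z))
```

```text
disc (array([ 619.3, -282.6]), array([48.4, 50.9]), (294, 155, 45, 41))
port (array([ 618.3, -280.4]), array([18.6, 20.7]), (307, 168, 18, 19))
ring (array([ 460. , -322.1]), array([38.3, 57.7]), (162, 196, 44, 30))
dial (array([ 449.5, -181. ]), array([42.9, 55.8]), (101, 72, 46, 46))
cap (array([ 747.8, -170.3]), array([66.2, 66.8]), (406, 51, 56, 60))
```

Emit:
{"op": "send_rows", "data": {
  "travel": [
    [0, 0.1, 6],
    [-0.1, 0.1, 12],
    [-0.1, 0.1, 17],
    [-0.1, 0.1, 19],
    [-0.1, 0.1, 19.6],
    [-0.1, 0.1, 19.6],
    [-0.1, 0.1, 19.6]
  ],
  "delta_rot": [
    [0, 0, 0],
    [0, 0, 0],
    [0, 0, 0],
    [0, 0, 0],
    [0, 0, 0],
    [0, 0, 0],
    [0, 0, 0]
  ]
}}

```text
clock: 36.8
tcp_pos: [0.6203, -0.2844, 0.0161]
eef_rot: [2.218, 2.219, 0.002]
contact_force: [0.4, 0.6, -0.6]
finger_gap: 0.0397
```

Run:
```python
from h import *
st(); go(.6185,-.282,.0115)
```

```text
t 36.8 tcp [ 0.6203 -0.2844  0.0161] F [ 0.4  0.6 -0.6] gap 0.03965547813906629 q [-0.51  0.39  1.71 -0.    1.03 -0.51]
[[-0.     1.     0.004]
 [ 1.     0.    -0.002]
 [-0.002  0.004 -1.   ]]
travel cm [ 0.24 -0.18  0.46] yaw now 0.0 turn about tool z None q6 -0.51
```

Emit:
{"op": "send_rows", "data": {
  "travel": [
    [0.2, -0.15, 0.4],
    [0.2, -0.15, 0.4],
    [0.2, -0.15, 0.4]
  ],
  "delta_rot": [
    [0, 0, 0],
    [0, 0, 0],
    [0, 0, 0]
  ]
}}

```text
clock: 37.17
tcp_pos: [0.617, -0.2815, 0.0094]
eef_rot: [2.221, 2.222, 0.0]
contact_force: [-0.2, 0.4, -0.2]
finger_gap: 0.0401
```

Emit:
{"op": "send_rows", "data": {
  "travel": [
    [0, 0, 0],
    [0, 0, 0],
    [0, 0, 0],
    [0, 0, 0],
    [0, 0, 0]
  ],
  "delta_rot": [
    [0, 0, 0],
    [0, 0, 0],
    [0, 0, 0],
    [0, 0, 0],
    [0, 0, 0]
  ],
  "grip": 1.2,
  "grip_force": 30
}}

```text
clock: 37.8
tcp_pos: [0.6173, -0.2816, 0.0095]
eef_rot: [2.221, 2.222, 0.0]
contact_force: [-0.6, 0.4, 1.3]
finger_gap: 0.0169
```

Emit:
{"op": "send_rows", "data": {
  "travel": [
    [0, 0, -3],
    [0, 0, -9],
    [0, 0, -15],
    [0, 0, -18],
    [0, 0, -18],
    [0, 0, -18]
  ],
  "delta_rot": [
    [0, 0, 0],
    [0, 0, 0],
    [0, 0, 0],
    [0, 0, 0],
    [0, 0, 0],
    [0, 0, 0]
  ]
}}

```text
clock: 38.55
tcp_pos: [0.6161, -0.281, 0.1871]
eef_rot: [-2.219, -2.22, 0.001]
contact_force: [-0.8, -0.1, -1.1]
finger_gap: 0.017
```

Run:
```python
from h import *
s,R=st(); d=snap('wrist'); save(d,'w6.png')
u=proj(d,s['tcp_pos']);print(u); go(.6,-.04,.20)
cv2.imwrite('pics/c6.png',d['pixels'][140:400,180:460,::-1])
```

```text
t 38.55 tcp [ 0.6161 -0.281   0.1871] F [-0.8 -0.1 -1.1] gap 0.017024351729162328 q [-0.51  0.21  1.62 -0.    1.31 -0.51]
[[-0.     1.    -0.003]
 [ 1.     0.     0.002]
 [ 0.002 -0.003 -1.   ]]
(np.float64(316.6187467751248), np.float64(258.87021970092945))
travel cm [24.08 -1.58 -1.32] yaw now 0.0 turn about tool z None q6 -0.51
```

View pics/c6.png

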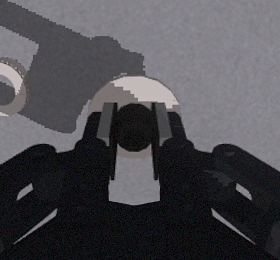

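```bash
cat >> h.py <<'E'
from scipy.optimize import least_squares
def arc(d,box,thr,z,r,top=True):
    "fit centre of circle of radius r at plane z to upper edge of bright blob in box (sat-insensitive)"
    g=cv2.cvtColor(d['pixels'],cv2.COLOR_RGB2GRAY); x0,y0,x1,y1=box
    P=[]
    for u in range(x0,x1):
        col=np.where(g[y0:y1,u]>thr)[0]
        if len(col): P.append(onz(d,u,y0+col[0]-.5,z)[:2])
    P=np.array(P); f=lambda c:np.hypot(*(P-c).T)-r
    s=least_squares(f,P.mean(0)+(0,-.01),loss='soft_l1',f_scale=.0005); return s.x,np.sqrt(np.mean(s.fun**2)),len(P)
E
python3 - <<'E'
from h import *
s,R=st(); d=snap('wrist'); t=np.array(s['tcp_pos'])
g=cv2.cvtColor(d['pixels'],cv2.COLOR_RGB2GRAY); print(g[205:245:2,310]); print(g[250,260:380:4])
for th in (135,145):
    c,e,n=arc(d,(277,205,357,246),th,t[2]-.0015,.025); print('offset world',(c-t[:2])*1000,e*1000,n)
E
```

```text
t 38.6 tcp [ 0.6158 -0.2808  0.1862] F [0.8 0.3 0.1] gap 0.01653235607555006 q [-0.51  0.21  1.63  0.    1.31 -0.51]
[[-0.     1.    -0.004]
 [ 1.     0.     0.002]
 [ 0.002 -0.004 -1.   ]]
[ 79  78  80  77  75  89 187 190 187 189 190 188 191 153 153 114 117 118
 121  57]
[ 68 134 116 117 109 113  69  71  49  15  25  19  22  18  32  28  28  14
  22  73  77  78 113 115 121 123 129 133 131 127]
offset world [ 2.80707776 -0.26428182] 2.4854236263508818 70
offset world [-1.41152987 -1.83019772] 0.18933000325939423 69
```

Emit:
{"op": "send_rows", "data": {
  "travel": [
    [5, 0.2, -1.5],
    [10, 0.5, -1.5],
    [15, 0.6, -1.5],
    [19.6, 0.7, -1.5],
    [19.6, 0.7, -1.5],
    [19.6, 0.7, -1.5],
    [19.6, 0.7, -1.5]
  ],
  "delta_rot": [
    [0, 0, 0],
    [0, 0, 0],
    [0, 0, 0],
    [0, 0, 0],
    [0, 0, 0],
    [0, 0, 0],
    [0, 0, 0]
  ]
}}

```text
clock: 39.52
tcp_pos: [0.6237, -0.0866, 0.2034]
eef_rot: [-2.222, -2.22, 0.001]
contact_force: [0.1, -0.5, 0.2]
finger_gap: 0.017
```

Run:
```python
from h import *
s,R=st(); d=snap('wrist'); save(d,'w7.png'); t=np.array(s['tcp_pos'])
u=proj(d,(.623,-.007,.112)); print(u)
c,e,n=arc(d,(277,205,357,246),145,t[2]-.0015,.025); print('offset world',(c-t[:2])*1000,e*1000,n)
x,y=int(u[0]),int(u[1])
cv2.imwrite('pics/c7.png',cv2.resize(d['pixels'][max(y-75,0):y+75,x-90:x+90,::-1],None,fx=4,fy=4,interpolation=cv2.INTER_CUBIC))
print(x-90,max(y-75,0))
```

```text
t 39.525 tcp [ 0.6237 -0.0866  0.2034] F [ 0.1 -0.5  0.2] gap 0.017043892440555666 q [-0.22  0.1   1.72 -0.    1.32 -0.22]
[[ 0.001  1.    -0.001]
 [ 1.    -0.001  0.   ]
 [ 0.    -0.001 -1.   ]]
(np.float64(314.7374676613756), np.float64(102.05025099117142))
offset world [-1.44711184 -1.76881076] 0.22472379967133774 59
224 27
```

View pics/c7.png

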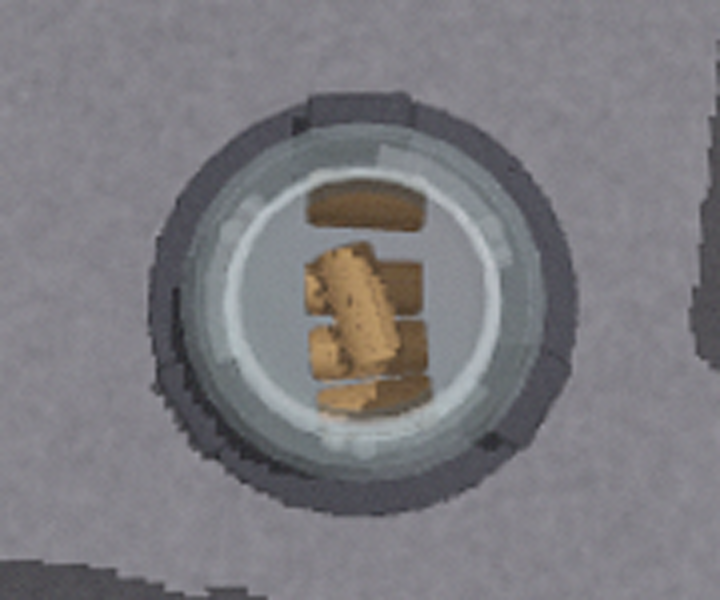

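Crop: all five plugs lie inside the jar, and the rim annulus is centred at full-picture pixel (314,102). The thread ridges show faintly outside the neck.

Run:
```python
from h import *
s,R=st(); d=snap('wrist'); t=np.array(s['tcp_pos'])
g=cv2.cvtColor(d['pixels'],cv2.COLOR_RGB2GRAY).astype(float)
c0=np.array([.623,-.007])
def samp(X): 
    u=np.array([proj(d,x) for x in X],np.float32); return cv2.remap(g.astype(np.float32),u[None,:,0].copy(),u[None,:,1].copy(),cv2.INTER_LINEAR)[0]
A=np.radians(np.arange(0,360,3))
for it in range(3):
    rs=np.arange(.019,.030,.00025); pk=[];I=[]
    for a in A:
        v=samp(np.stack([c0[0]+rs*np.cos(a),c0[1]+rs*np.sin(a),0*rs+.112],1)); w=np.clip(v-np.percentile(v,70),0,None); k=(w*rs).sum()/w.sum(); pk.append(c0+k*np.array([np.cos(a),np.sin(a)]))
    P=np.array(pk); s_=least_squares(lambda p:np.hypot(*(P-p[:2]).T)-p[2],[*c0,.0245],loss='soft_l1',f_scale=.0003); c0=s_.x[:2]
print('rim',s_.x*1000,np.sqrt(np.mean(s_.fun**2))*1000)
A=np.radians(np.arange(0,360,5))
P=[]
for z,r in((.107,.027),(.106,.0285),(.105,.0285),(.105,.0295),(.1,.031)):
    P.append(samp(np.stack([c0[0]+r*np.cos(A),c0[1]+r*np.sin(A),0*A+z],1)))
for a,v in zip(range(0,360,5),np.array(P).T): print(a,np.round(v).astype(int),end=' | ')
# unwrapped
rr=np.arange(.020,.062,.0002)
A=np.radians(np.arange(0,360,.5)); im=np.array([samp(np.stack([c0[0]+r*np.cos(A),c0[1]+r*np.sin(A),0*A+.105],1)) for r in rr])
im=cv2.resize(im,(720,420)); cv2.imwrite('pics/unw.png',np.clip(im*1.3-40,0,255).astype(np.uint8))
```

```text
t 39.575 tcp [ 0.6238 -0.0867  0.2037] F [ 0.1  0.6 -0.7] gap 0.017076139108191234 q [-0.22  0.1   1.72 -0.    1.32 -0.22]
[[ 0.001  1.    -0.001]
 [ 1.    -0.001  0.   ]
 [ 0.    -0.001 -1.   ]]
rim [622.6793356   -6.77956544  24.4936548 ] 0.29831703646680174
0 [113 113 113 114 115] | 5 [108 114 114 113 112] | 10 [109 115 114 111 115] | 15 [137 131 130 128 115] | 20 [151 150 151 142 122] | 25 [138 142 141 135 121] | 30 [150 151 151 149 139] | 35 [145 146 146 145 130] | 40 [139 141 141 137 121] | 45 [139 140 141 139 129] | 50 [146 141 141 141 128] | 55 [141 139 139 141 128] | 60 [140 140 140 140 128] | 65 [144 142 143 140 133] | 70 [144 139 140 140 135] | 75 [138 140 140 138 127] | 80 [140 137 137 136 129] | 85 [113 115 115 110 105] | 90 [112 103 103 102 105] | 95 [103 104 104 102 104] | 100 [111 103 104 103 104] | 105 [116 106 106 102 102] | 110 [113 105 105 106 105] | 115 [105 110 110 112 107] | 120 [117 112 112 111 112] | 125 [116 112 112 115 115] | 130 [106 113 113 113 114] | 135 [137 138 138 133 121] | 140 [143 151 151 149 128] | 145 [131 138 138 136 123] | 150 [151 151 151 150 
[... 454 characters left out ...]
 235 [139 113 113 113 115] | 240 [147 114 115 112 115] | 245 [146 112 112 112 114] | 250 [137 113 113 113 114] | 255 [164 141 143 123 114] | 260 [172 153 154 133 111] | 265 [150 135 135 126 114] | 270 [166 151 151 143 131] | 275 [165 140 141 131 115] | 280 [162 136 137 122 110] | 285 [162 136 137 128 120] | 290 [153 136 135 130 118] | 295 [153 133 133 125 116] | 300 [157 138 139 126 115] | 305 [154 137 137 133 116] | 310 [156 134 135 128 113] | 315 [157 135 135 126 110] | 320 [149 134 133 129 111] | 325 [139 119 120 116 104] | 330 [134 107 107 103 104] | 335 [116 109 109 106 104] | 340 [119 108 107 106 104] | 345 [117 116 115 115 110] | 350 [115 116 115 112 115] | 355 [114 115 115 113 114] |
```

View pics/unw.png

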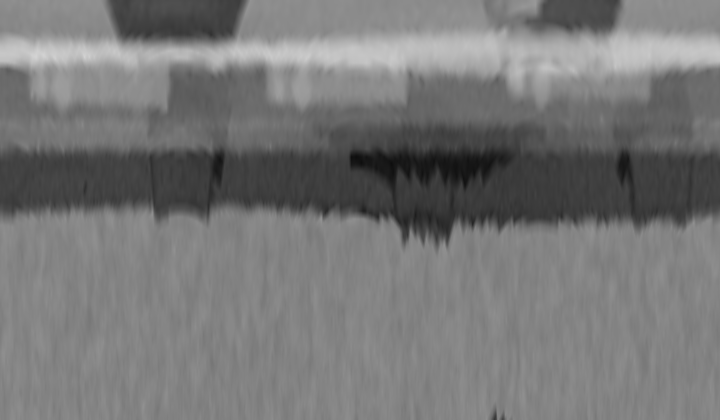

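Ridges are at 14–84, 134–203 and 253–323°, so the gap centres are near 109, 229 and 349° and the jar yaw is about 28.5° (mod 120). The rim is at (0.6227, -0.0068). I'll bring the disc over it.

Emit:
{"op": "send_rows", "data": {
  "travel": [
    [3, 0, 0],
    [6, -0.1, 0],
    [8.1, -0.1, 0],
    [8.1, -0.1, 0],
    [8.1, -0.1, 4],
    [8.1, -0.1, 7],
    [8.1, -0.1, 7.2],
    [8.1, -0.1, 7.2],
    [8.1, -0.1, 7.2]
  ],
  "delta_rot": [
    [0, 0, 0],
    [0, 0, 0],
    [0, 0, 0],
    [0, 0, 0],
    [0, 0, 0],
    [0, 0, 0],
    [0, 0, 0],
    [0, 0, 0],
    [0, 0, 0]
  ]
}}

```text
clock: 40.75
tcp_pos: [0.6243, -0.0049, 0.1345]
eef_rot: [2.219, 2.22, 0.003]
contact_force: [0.4, 0.8, 0.4]
finger_gap: 0.017
```

Run:
```python
from h import *
s,R=st(); d=snap('wrist'); go(.623,-.0053,.121); t=np.array(s['tcp_pos'])
c,e,n=arc(d,(277,205,357,246),145,t[2]-.0015,.025); print('offset world',(c-t[:2])*1000,e*1000,n)
cv2.imwrite('pics/c8.png',cv2.resize(d['pixels'][120:320,200:430,::-1],None,fx=3,fy=3))
```

```text
t 40.75 tcp [ 0.6243 -0.0049  0.1345] F [0.4 0.8 0.4] gap 0.01698007080374266 q [-0.09  0.14  1.8  -0.    1.2  -0.09]
[[-0.     1.     0.003]
 [ 1.     0.    -0.   ]
 [-0.     0.003 -1.   ]]
travel cm [-0.05 -0.12  1.34] yaw now 0.0 turn about tool z None q6 -0.09
offset world [-0.81006804  5.70841226] 4.043712636022923 79
```

View pics/c8.png

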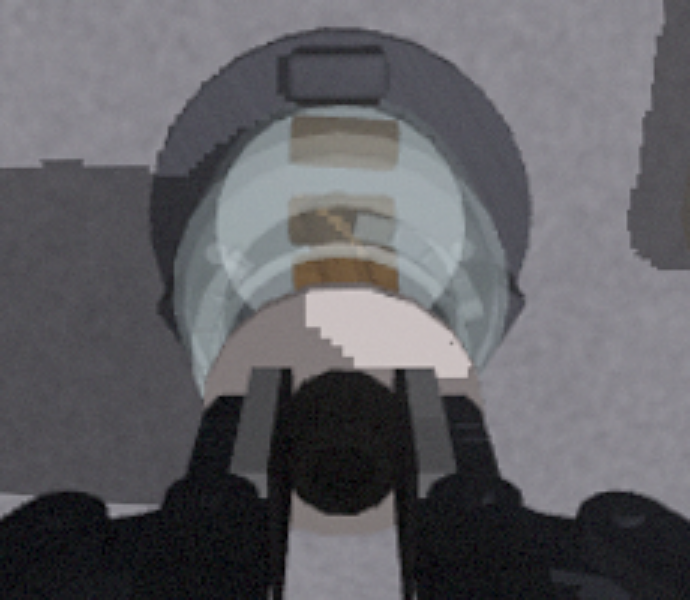

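Disc centre column about 341 and jar axis about 341: aligned in x. Lowering.

Emit:
{"op": "send_rows", "data": {
  "travel": [
    [0, -0.05, 0.8],
    [0, -0.05, 1.1],
    [0, -0.05, 1.3],
    [0, -0.05, 1.3]
  ],
  "delta_rot": [
    [0, 0, 0],
    [0, 0, 0],
    [0, 0, 0],
    [0, 0, 0]
  ]
}}

```text
clock: 41.3
tcp_pos: [0.6225, -0.0045, 0.119]
eef_rot: [-2.221, -2.222, 0.0]
contact_force: [1.3, -1.1, -1.7]
finger_gap: 0.0172
```

Emit:
{"op": "send_rows", "data": {
  "travel": [
    [0, 0, 0.2],
    [0, 0, 0.4],
    [0, 0, 0.4]
  ],
  "delta_rot": [
    [0, 0, 0],
    [0, 0, 0],
    [0, 0, 0]
  ]
}}

```text
clock: 41.68
tcp_pos: [0.6227, -0.0045, 0.1174]
eef_rot: [2.221, 2.222, 0.0]
contact_force: [-5.0, 0.7, 8.2]
finger_gap: 0.0173
```

Emit:
{"op": "send_rows", "data": {
  "travel": [
    [0, -0.05, -0.1],
    [0, -0.05, -0.1],
    [0, -0.05, -0.1],
    [0, -0.05, -0.1]
  ],
  "delta_rot": [
    [0, 0, 0],
    [0, 0, 0],
    [0, 0, 0],
    [0, 0, 0]
  ],
  "grip": 4
}}

```text
clock: 42.18
tcp_pos: [0.6218, -0.0045, 0.1159]
eef_rot: [-2.221, -2.221, 0.001]
contact_force: [0.0, 0.3, -0.3]
finger_gap: 0.0396
```

Emit:
{"op": "send_rows", "data": {
  "travel": [
    [0, 0, -3],
    [-3, 0, -8],
    [-8, 0, -8],
    [-8, 0, -8],
    [-8, 0, -8]
  ],
  "delta_rot": [
    [0, 0, 0],
    [0, 0, 0],
    [0, 0, 0],
    [0, 0, 0],
    [0, 0, 0]
  ]
}}

```text
clock: 42.8
tcp_pos: [0.6216, -0.0842, 0.1955]
eef_rot: [-2.221, -2.22, 0.0]
contact_force: [0.4, 0.3, -0.1]
finger_gap: 0.0397
```

Run:
```python
from h import *
s,R=st(); d=snap('wrist')
u=proj(d,(.623,-.006,.116)); x,y=map(int,u); print(x,y)
print('disc',blob(d,(x-45,y-45,x+45,y+45),150,255,.116)); print('port',blob(d,(x-20,y-20,x+20,y+20),0,80,.134))
b=snap('side'); p=proj(b,(.623,-.006,.12)); q=[int(v) for v in p]
print(snap)
cv2.imwrite('pics/c9.png',np.hstack([cv2.resize(d['pixels'][max(0,y-60):max(0,y-60)+120,x-60:x+60,::-1],(380,380)),cv2.resize(b['pixels'][q[1]-40:q[1]+40,q[0]-40:q[0]+40,::-1],(380,380))]))
```

```text
t 42.8 tcp [ 0.6216 -0.0842  0.1955] F [ 0.4  0.3 -0.1] gap 0.039739169336783176 q [-0.22  0.1   1.74  0.    1.31 -0.22]
[[ 0.     1.    -0.001]
 [ 1.    -0.     0.001]
 [ 0.001 -0.001 -1.   ]]
317 103
disc (array([622. ,  -6.7]), array([50.6, 50.9]), (281, 70, 72, 71))
port (array([621.2,  -6.4]), array([17.9, 18.3]), (302, 91, 28, 27))
<function snap at 0x7f711fab82c0>
```

View pics/c9.png

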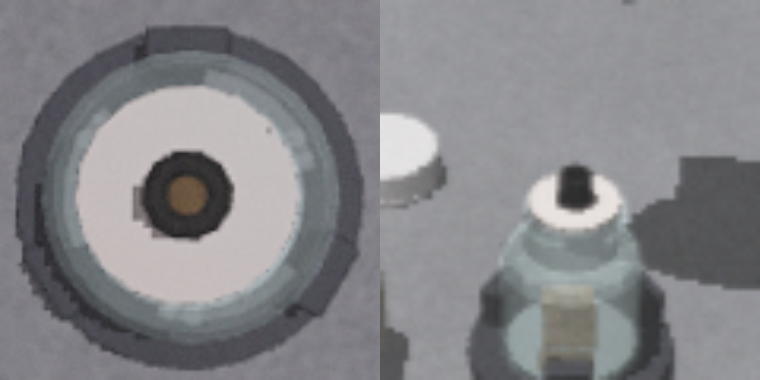

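The disc is seated level and centred: camera reads (622.0, -6.7) against the rim at (622.7, -6.8). Plugs show through the port hole. Now the ring.

Emit:
{"op": "send_rows", "data": {
  "travel": [
    [-5, -2, -1],
    [-33.1, -16.4, -1],
    [-33.1, -16.4, -1],
    [-33.1, -16.4, -1],
    [-33.1, -16.4, -1],
    [-33.1, -16.4, -1],
    [-33.1, -16.4, -1],
    [-33.1, -16.4, -1],
    [-33.1, -16.4, -1],
    [-33.1, -16.4, -1]
  ],
  "delta_rot": [
    [0, 0, 0],
    [0, 0, 0],
    [0, 0, 0],
    [0, 0, 0],
    [0, 0, 0],
    [0, 0, 0],
    [0, 0, 0],
    [0, 0, 0],
    [0, 0, 0],
    [0, 0, 0]
  ],
  "grip": 8.5
}}

```text
clock: 44.15
tcp_pos: [0.459, -0.4142, 0.2062]
eef_rot: [-2.218, -2.224, -0.0]
contact_force: [-0.1, 0.8, 0.4]
finger_gap: 0.085
```

Run:
```python
from h import *
s,R=st(); d=snap('wrist'); save(d,'w10.png')
u=proj(d,(.459,-.336,.021)); x,y=map(int,u); print(x,y)
print('ring',blob(d,(x-55,y-55,x+55,y+55),140,255,.021))
g=cv2.cvtColor(d['pixels'],cv2.COLOR_RGB2GRAY)
c,_,_=blob(d,(x-55,y-55,x+55,y+55),140,255,.021); c=c/1000
A=np.radians(np.arange(0,360,.5)); rr=np.arange(.016,.040,.0002)
im=np.array([[proj(d,(c[0]+r*np.cos(a),c[1]+r*np.sin(a),.0215)) for a in A] for r in rr],np.float32)
un=cv2.remap(g,im[...,0],im[...,1],cv2.INTER_LINEAR)
un=cv2.resize(un,(720,240)); raw=cv2.resize(d['pixels'][y-55:y+55,x-70:x+70,::-1],(420,330),interpolation=cv2.INTER_CUBIC)
o=np.zeros((580,720,3),np.uint8); o[:240]=cv2.cvtColor(un,cv2.COLOR_GRAY2BGR); o[245:575,:420]=raw; cv2.imwrite('pics/c10.png',o)
```

```text
t 44.15 tcp [ 0.459  -0.4142  0.2062] F [-0.1  0.8  0.4] gap 0.08501232953128009 q [-0.82  0.07  1.75  0.    1.32 -0.82]
[[-0.003  1.     0.   ]
 [ 1.     0.003  0.   ]
 [ 0.     0.    -1.   ]]
315 104
ring (array([ 458.7, -336.6]), array([68.1, 69.2]), (283, 73, 65, 66))
```

View pics/c10.png

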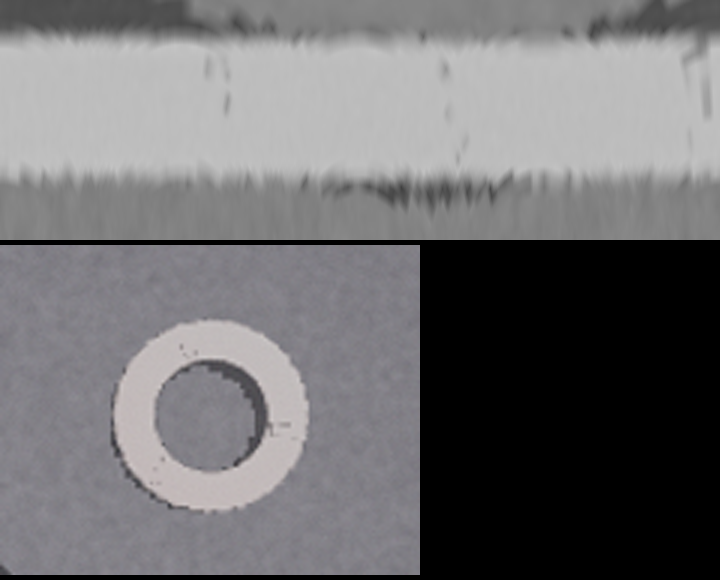

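Bars, and so lugs, sit at about 108.5, 228.5 and 348.5°. The jar's gaps are at the same angles, so the ring can go on without a turn. First I'll centre it by squeezing along y, then along x.

Emit:
{"op": "send_rows", "data": {
  "travel": [
    [3, 0, 0],
    [7.7, 0, 0],
    [7.7, 0, 0],
    [7.7, 0, 0],
    [7.7, 0, 0],
    [7.7, 0, 0],
    [7.7, 0, 0],
    [7.7, 0, 0],
    [7.7, 0, 0],
    [7.7, 0, 0]
  ],
  "delta_rot": [
    [0, 0, 10],
    [0, 0, 20],
    [0, 0, 30],
    [0, 0, 40],
    [0, 0, 50],
    [0, 0, 60],
    [0, 0, 70],
    [0, 0, 80],
    [0, 0, 90],
    [0, 0, 90]
  ]
}}

```text
clock: 45.45
tcp_pos: [0.4584, -0.338, 0.2064]
eef_rot: [3.142, 0.005, 0.0]
contact_force: [-0.2, -0.0, 0.4]
finger_gap: 0.085
```

Emit:
{"op": "send_rows", "data": {
  "travel": [
    [0, 0, 5],
    [0, 0, 11],
    [0, 0, 16],
    [0, 0, 17],
    [0, 0, 17]
  ],
  "delta_rot": [
    [0, 0, 0],
    [0, 0, 0],
    [0, 0, 0],
    [0, 0, 0],
    [0, 0, 0]
  ]
}}

```text
clock: 46.08
tcp_pos: [0.4586, -0.3387, 0.0369]
eef_rot: [3.141, 0.003, 0.0]
contact_force: [0.6, 0.2, 0.8]
finger_gap: 0.0848
```

Run:
```python
from h import *
st(); go(.4587,-.3366,.003,-90)
```

```text
t 46.075 tcp [ 0.4586 -0.3387  0.0369] F [0.6 0.2 0.8] gap 0.08484463588698263 q [-0.73  0.15  1.97 -0.    1.02  0.84]
[[ 1.     0.002  0.   ]
 [ 0.002 -1.    -0.   ]
 [ 0.     0.    -1.   ]]
travel cm [ 0.01 -0.21  3.39] yaw now -89.9 turn about tool z 0.1 q6 0.84
```

Emit:
{"op": "send_rows", "data": {
  "travel": [
    [0, -0.2, 2],
    [0, -0.2, 3.3],
    [0, -0.2, 3.3],
    [0, -0.2, 3.3]
  ],
  "delta_rot": [
    [0, 0, 0],
    [0, 0, 0],
    [0, 0, 0],
    [0, 0, 0]
  ]
}}

```text
clock: 46.58
tcp_pos: [0.4583, -0.3368, 0.0035]
eef_rot: [3.141, 0.001, 0.001]
contact_force: [-0.0, -0.3, -0.5]
finger_gap: 0.0853
```

Emit:
{"op": "send_rows", "data": {
  "travel": [
    [0, 0, 0],
    [0, 0, 0],
    [0, 0, 0],
    [0, 0, 0],
    [0, 0, 0]
  ],
  "delta_rot": [
    [0, 0, 0],
    [0, 0, 0],
    [0, 0, 0],
    [0, 0, 0],
    [0, 0, 0]
  ],
  "grip": 6.5,
  "grip_force": 25
}}

```text
clock: 47.2
tcp_pos: [0.4587, -0.3371, 0.0043]
eef_rot: [3.14, 0.001, 0.002]
contact_force: [-1.0, 0.2, 5.9]
finger_gap: 0.067
```

Emit:
{"op": "send_rows", "data": {
  "travel": [
    [0, 0, 0],
    [0, 0, 0],
    [0, 0, 0],
    [0, 0, -2],
    [0, 0, -4],
    [0, 0, -4]
  ],
  "delta_rot": [
    [0, 0, 0],
    [0, 0, 0],
    [0, 0, 0],
    [0, 0, 0],
    [0, 0, 0],
    [0, 0, 0]
  ],
  "grip": 8.5
}}

```text
clock: 47.95
tcp_pos: [0.46, -0.3382, 0.047]
eef_rot: [3.137, 0.001, 0.008]
contact_force: [0.4, 0.1, 0.1]
finger_gap: 0.0847
```

Emit:
{"op": "send_rows", "data": {
  "travel": [
    [0, 0, 0],
    [0, 0, 0],
    [0, 0, 0],
    [0, 0, 0],
    [0, 0, 0],
    [0, 0, 0],
    [0, 0, 0],
    [0, 0, 0],
    [0, 0, 0],
    [0, 0, 0]
  ],
  "delta_rot": [
    [0, 0, -10],
    [0, 0, -20],
    [0, 0, -30],
    [0, 0, -40],
    [0, 0, -50],
    [0, 0, -60],
    [0, 0, -70],
    [0, 0, -80],
    [0, 0, -90],
    [0, 0, -90]
  ]
}}

```text
clock: 49.2
tcp_pos: [0.458, -0.3365, 0.0433]
eef_rot: [-2.223, -2.22, -0.0]
contact_force: [0.1, -0.1, -0.2]
finger_gap: 0.085
```

Run:
```python
from h import *
st(); go(.4587,-.3366,.003,0)
```

```text
t 49.2 tcp [ 0.458  -0.3365  0.0433] F [ 0.1 -0.1 -0.2] gap 0.08495859633398571 q [-0.73  0.14  1.97  0.    1.03 -0.73]
[[ 0.002  1.     0.   ]
 [ 1.    -0.002  0.   ]
 [ 0.     0.    -1.   ]]
travel cm [-0.01  0.07  4.03] yaw now -0.1 turn about tool z -0.1 q6 -0.73
```

Emit:
{"op": "send_rows", "data": {
  "travel": [
    [0, 0, 2],
    [0, 0, 4],
    [0, 0, 4],
    [0, 0, 4]
  ],
  "delta_rot": [
    [0, 0, 0],
    [0, 0, 0],
    [0, 0, 0],
    [0, 0, 0]
  ]
}}

```text
clock: 49.7
tcp_pos: [0.4579, -0.3364, 0.0027]
eef_rot: [-2.221, -2.221, 0.0]
contact_force: [0.1, -0.4, 0.8]
finger_gap: 0.085
```

Run:
```python
from h import *
st(); go(.4587,-.3371,.003,0)
```

```text
t 49.7 tcp [ 0.4579 -0.3364  0.0027] F [ 0.1 -0.4  0.8] gap 0.08502152553638292 q [-0.73  0.2   1.99 -0.    0.96 -0.73]
[[-0.     1.    -0.001]
 [ 1.     0.     0.001]
 [ 0.001 -0.001 -1.   ]]
travel cm [-0.07  0.08 -0.03] yaw now 0.0 turn about tool z 0.0 q6 -0.73
```

Emit:
{"op": "send_rows", "data": {
  "travel": [
    [-0.05, 0, 0],
    [-0.05, 0, 0],
    [-0.05, 0, 0],
    [-0.05, 0, 0],
    [-0.05, 0, 0],
    [-0.05, 0, 0],
    [-0.05, 0, 0]
  ],
  "delta_rot": [
    [0, 0, 0],
    [0, 0, 0],
    [0, 0, 0],
    [0, 0, 0],
    [0, 0, 0],
    [0, 0, 0],
    [0, 0, 0]
  ],
  "grip": 6.4,
  "grip_force": 40
}}

```text
clock: 50.58
tcp_pos: [0.459, -0.3379, 0.0046]
eef_rot: [2.219, 2.22, 0.0]
contact_force: [0.7, -0.6, 4.6]
finger_gap: 0.0665
```

Emit:
{"op": "send_rows", "data": {
  "travel": [
    [0, 0, -3],
    [0, 0, -9],
    [0, 0, -15],
    [0, 0, -18],
    [0, 0, -18]
  ],
  "delta_rot": [
    [0, 0, 0],
    [0, 0, 0],
    [0, 0, 0],
    [0, 0, 0],
    [0, 0, 0]
  ]
}}

```text
clock: 51.2
tcp_pos: [0.4593, -0.3381, 0.1864]
eef_rot: [2.217, 2.218, 0.001]
contact_force: [0.2, -0.5, -0.5]
finger_gap: 0.0658
```

Emit:
{"op": "send_rows", "data": {
  "travel": [
    [5, 2, 0],
    [33.1, 16.4, 0],
    [33.1, 16.4, 0],
    [33.1, 16.4, 0],
    [33.1, 16.4, 0],
    [33.1, 16.4, 0],
    [33.1, 16.4, 0],
    [33.1, 16.4, 0],
    [33.1, 16.4, 0],
    [33.1, 16.4, 0]
  ],
  "delta_rot": [
    [0, 0, 0],
    [0, 0, 0],
    [0, 0, 0],
    [0, 0, 0],
    [0, 0, 0],
    [0, 0, 0],
    [0, 0, 0],
    [0, 0, 0],
    [0, 0, 0],
    [0, 0, 0]
  ]
}}

```text
clock: 52.45
tcp_pos: [0.6215, -0.0073, 0.183]
eef_rot: [-2.223, -2.219, 0.001]
contact_force: [0.2, 0.1, -0.9]
finger_gap: 0.0663
```

Run:
```python
from h import *
st(); go(.6225,-.0063,.13,0)
b=snap('side'); print('disc side',blob(b,(300,165,350,215),165,255,.116))
```

```text
t 52.45 tcp [ 0.6215 -0.0073  0.183 ] F [ 0.2  0.1 -0.9] gap 0.0663362709716929 q [-0.1   0.1   1.76 -0.    1.28 -0.1 ]
[[ 0.002  1.    -0.001]
 [ 1.    -0.002 -0.   ]
 [-0.    -0.001 -1.   ]]
travel cm [0.1  0.11 5.3 ] yaw now -0.1 turn about tool z -0.1 q6 -0.1
disc side (array([638.2, -97.5]), array([19.8, 62. ]), (311, 165, 21, 7))
```

Emit:
{"op": "send_rows", "data": {
  "travel": [
    [0, 0.05, 3],
    [0, 0.05, 5.5],
    [0, 0.05, 6.2],
    [0, 0.05, 6.2],
    [0, 0.05, 6.2]
  ],
  "delta_rot": [
    [0, 0, 0],
    [0, 0, 0],
    [0, 0, 0],
    [0, 0, 0],
    [0, 0, 0]
  ]
}}

```text
clock: 53.12
tcp_pos: [0.6234, -0.0062, 0.1229]
eef_rot: [2.22, 2.22, 0.003]
contact_force: [-0.5, -0.1, -0.6]
finger_gap: 0.0663
```

Run:
```python
from h import *
st(); go(.6222,-.0070,.118,0)
```

```text
t 53.125 tcp [ 0.6234 -0.0062  0.1229] F [-0.5 -0.1 -0.6] gap 0.06633358636674179 q [-0.1   0.15  1.81  0.    1.18 -0.1 ]
[[-0.     1.     0.003]
 [ 1.     0.    -0.   ]
 [-0.     0.003 -1.   ]]
travel cm [-0.08 -0.12  0.49] yaw now 0.0 turn about tool z 0.0 q6 -0.1
```

Emit:
{"op": "send_rows", "data": {
  "travel": [
    [0, -0.05, 0.4],
    [0, -0.05, 0.7],
    [0, -0.05, 1],
    [0, -0.05, 1]
  ],
  "delta_rot": [
    [0, 0, 0],
    [0, 0, 0],
    [0, 0, 0],
    [0, 0, 0]
  ]
}}

```text
clock: 53.62
tcp_pos: [0.6227, -0.0061, 0.1114]
eef_rot: [2.22, 2.221, 0.002]
contact_force: [3.7, -0.9, -1.2]
finger_gap: 0.0662
```

Run:
```python
from h import *
st(); go(.6222,-.0070,.1026,0)
```

```text
t 53.625 tcp [ 0.6227 -0.0061  0.1114] F [ 3.7 -0.9 -1.2] gap 0.06623429876324892 q [-0.1   0.16  1.81 -0.    1.16 -0.1 ]
[[-0.     1.     0.002]
 [ 1.     0.    -0.   ]
 [-0.     0.002 -1.   ]]
travel cm [-0.09 -0.05  0.88] yaw now 0.0 turn about tool z 0.0 q6 -0.1
```

Emit:
{"op": "send_rows", "data": {
  "travel": [
    [0, 0.03, 0.2],
    [0, 0.03, 0.4],
    [0, 0.03, 0.4]
  ],
  "delta_rot": [
    [0, 0, 0],
    [0, 0, 0],
    [0, 0, 0]
  ]
}}

```text
clock: 54.0
tcp_pos: [0.6227, -0.0064, 0.1074]
eef_rot: [2.22, 2.221, 0.001]
contact_force: [4.6, -2.2, 0.0]
finger_gap: 0.0662
```

Emit:
{"op": "send_rows", "data": {
  "travel": [
    [0, 0, 0.2],
    [0, 0, 0.3],
    [0, 0, 0.3]
  ],
  "delta_rot": [
    [0, 0, 0],
    [0, 0, 0],
    [0, 0, 0]
  ]
}}

```text
clock: 54.38
tcp_pos: [0.6228, -0.0063, 0.1046]
eef_rot: [2.22, 2.221, 0.001]
contact_force: [4.3, -3.0, 1.6]
finger_gap: 0.0661
```

Emit:
{"op": "send_rows", "data": {
  "travel": [
    [0, 0.05, 0.1],
    [0, 0.05, 0.2],
    [0, 0.05, 0.25],
    [0, 0.05, 0.25]
  ],
  "delta_rot": [
    [0, 0, 0],
    [0, 0, 0],
    [0, 0, 0],
    [0, 0, 0]
  ]
}}

```text
clock: 54.88
tcp_pos: [0.623, -0.0063, 0.1026]
eef_rot: [2.221, 2.221, -0.0]
contact_force: [1.3, -2.3, 4.8]
finger_gap: 0.066
```

Seated in the gaps (TCP 0.1026, light force). Turning clockwise.

Emit:
{"op": "send_rows", "data": {
  "travel": [
    [0, 0, 0],
    [0, 0, 0],
    [0, 0, 0],
    [0, 0, 0],
    [0, 0, 0],
    [0, 0, 0],
    [0, 0, 0],
    [0, 0, 0],
    [0, 0, 0]
  ],
  "delta_rot": [
    [0, 0, 5],
    [0, 0, 10],
    [0, 0, 15],
    [0, 0, 20],
    [0, 0, 25],
    [0, 0, 30],
    [0, 0, 35],
    [0, 0, 40],
    [0, 0, 40]
  ]
}}

```text
clock: 56.0
tcp_pos: [0.6231, -0.006, 0.1026]
eef_rot: [2.846, 1.329, 0.001]
contact_force: [3.3, -2.5, 5.4]
finger_gap: 0.0664
```

Run:
```python
from h import *
s,R=st(); print(s['torque']); go(.6228,-.0064,.1026,0)
```

```text
t 56.0 tcp [ 0.6231 -0.006   0.1026] F [ 3.3 -2.5  5.4] gap 0.06641108477887 q [-0.1   0.18  1.82  0.    1.15  0.6 ]
[[ 0.642  0.767  0.001]
 [ 0.767 -0.642  0.   ]
 [ 0.     0.001 -1.   ]]
[-0.4773792  -0.44865613 -0.14240657]
travel cm [-0.05  0.   -0.  ] yaw now -39.9 turn about tool z -39.9 q6 0.6
```

Emit:
{"op": "send_rows", "data": {
  "travel": [
    [0, 0, 0],
    [0, 0, 0],
    [0, 0, 0],
    [0, 0, 0],
    [0, 0, 0],
    [0, 0, 0],
    [0, 0, 0]
  ],
  "delta_rot": [
    [0, 0, 5],
    [0, 0, 10],
    [0, 0, 15],
    [0, 0, 20],
    [0, 0, 25],
    [0, 0, 30],
    [0, 0, 30]
  ],
  "grip_force": 60
}}

```text
clock: 56.88
tcp_pos: [0.6232, -0.0058, 0.1028]
eef_rot: [-3.093, -0.547, -0.001]
contact_force: [1.9, -1.7, 7.5]
finger_gap: 0.066
```

Emit:
{"op": "send_rows", "data": {
  "travel": [
    [0, 0, 0],
    [0, 0, 0],
    [0, 0, 0],
    [0, 0, 0],
    [0, 0, 0],
    [0, 0, 0]
  ],
  "delta_rot": [
    [0, 0, 2],
    [0, 0, 4],
    [0, 0, 6],
    [0, 0, 8],
    [0, 0, 10],
    [0, 0, 10]
  ]
}}

```text
clock: 57.62
tcp_pos: [0.6235, -0.0061, 0.1028]
eef_rot: [3.128, 0.281, 0.003]
contact_force: [4.2, -2.4, 6.0]
finger_gap: 0.0656
```

Run:
```python
from h import *
s,R=st(); print(s['torque']); go(.6228,-.0064,.1026,0)
```

```text
t 57.625 tcp [ 0.6235 -0.0061  0.1028] F [ 4.2 -2.4  6. ] gap 0.06561239616248639 q [-0.1   0.18  1.82 -0.    1.15  1.3 ]
[[ 0.984  0.178  0.002]
 [ 0.178 -0.984 -0.001]
 [ 0.002  0.001 -1.   ]]
[-0.45195723 -0.63478389  0.87814334]
travel cm [-0.08  0.02  0.02] yaw now -79.7 turn about tool z -79.7 q6 1.3
```

Emit:
{"op": "send_rows", "data": {
  "travel": [
    [0, 0, 0],
    [0, 0, 0],
    [0, 0, 0],
    [0, 0, 0]
  ],
  "delta_rot": [
    [0, 0, 1.5],
    [0, 0, 3],
    [0, 0, 4],
    [0, 0, 4]
  ],
  "grip_force": 80
}}

```text
clock: 58.12
tcp_pos: [0.6246, -0.0052, 0.103]
eef_rot: [-3.137, -0.171, -0.007]
contact_force: [7.3, 0.6, 4.5]
finger_gap: 0.0651
```

Run:
```python
from h import *
s,R=st(); print(s['torque']); go(.6228,-.0064,.1026,0)
```

```text
t 58.125 tcp [ 0.6246 -0.0052  0.103 ] F [7.3 0.6 4.5] gap 0.065102936621943 q [-0.09  0.18  1.82  0.    1.14  1.37]
[[ 0.994  0.109  0.005]
 [ 0.109 -0.994  0.001]
 [ 0.005 -0.    -1.   ]]
[-0.06981957 -1.1835394   0.96107787]
travel cm [-0.19  0.1   0.04] yaw now -83.7 turn about tool z -83.7 q6 1.37
```

Emit:
{"op": "send_rows", "data": {
  "travel": [
    [0, 0, 0],
    [0, 0, 0],
    [0, 0, 0],
    [0, 0, 0],
    [0, 0, -4],
    [0, 0, -9],
    [-4, 0, -9],
    [-8, 0, -9],
    [-8, 0, -9],
    [-8, 0, -9]
  ],
  "delta_rot": [
    [0, 0, 0],
    [0, 0, 0],
    [0, 0, 0],
    [0, 0, 0],
    [0, 0, 0],
    [0, 0, 0],
    [0, 0, 0],
    [0, 0, 0],
    [0, 0, 0],
    [0, 0, 0]
  ],
  "grip": 8.5
}}

```text
clock: 59.38
tcp_pos: [0.5437, -0.0144, 0.1921]
eef_rot: [3.137, 0.165, 0.002]
contact_force: [-0.2, -0.3, 0.8]
finger_gap: 0.0853
```

```bash
cat >> h.py <<'E'
def bars(d,c,z,r0=.0215,r1=.0325):
    g=cv2.cvtColor(d['pixels'],cv2.COLOR_RGB2GRAY).astype(np.float32)
    A=np.radians(np.arange(0,360,.5)); rr=np.arange(r0,r1,.0003)
    m=np.array([[proj(d,(c[0]+r*np.cos(a),c[1]+r*np.sin(a),z)) for a in A] for r in rr],np.float32)
    un=cv2.remap(g,m[...,0],m[...,1],cv2.INTER_LINEAR)
    p=np.clip(np.median(un,1,keepdims=True)-un,0,60).mean(0)
    f=cv2.blur(p[None],(9,1))[0]; return p,f
E
python3 - <<'E'
from h import *
s,R=st(); d=snap('wrist'); save(d,'w11.png')
u=proj(d,(.6225,-.0065,.119)); x,y=map(int,u); print(x,y)
c,ax,bb=blob(d,(x-65,max(0,y-65),x+65,y+65),140,255,.119); print('ring',c,ax,bb)
c=c/1000
p,f=bars(d,c,.119)
for k in np.argsort(-f)[:40:2]: print(k/2,round(f[k],1),end='; ')
g=cv2.cvtColor(d['pixels'],cv2.COLOR_RGB2GRAY)
print('port',blob(d,(x-18,y-18,x+18,y+18),0,80,.134))
E
```

```text
t 59.375 tcp [ 0.5437 -0.0144  0.1921] F [-0.2 -0.3  0.8] gap 0.0852871880697816 q [-0.13 -0.08  1.93  0.    1.3   1.34]
[[ 0.994  0.105  0.001]
 [ 0.105 -0.994  0.   ]
 [ 0.001  0.    -1.   ]]
314 100
ring [622.5  -5.8] [67.1 67.3] (266, 52, 97, 97)
157.0 12.6; 156.5 12.1; 156.0 11.1; 155.5 9.8; 155.0 8.4; 36.5 7.3; 37.0 7.0; 159.5 6.8; 37.5 6.3; 154.0 5.5; 160.0 5.2; 27.0 4.8; 34.0 4.6; 28.5 4.5; 276.0 4.2; 275.0 4.2; 26.0 4.1; 29.0 4.1; 160.5 3.8; 268.0 3.8; port (array([620.8,  -6.2]), array([17.9, 18.4]), (300, 88, 29, 29))
```

Numeric bar check puts the lugs at about 32° (mod 120) against home at 28.5°, under 2 mm off. The pads slipped a little, so I'll do one firmer tightening to be sure it is on the stop.

Run:
```python
from h import *
go(.6228,-.0065,.103)
```

```text
travel cm [7.91 0.04 8.92] yaw now -84.0 turn about tool z None q6 1.34
```

Emit:
{"op": "send_rows", "data": {
  "travel": [
    [4, 0, 0],
    [7.8, 0, 0],
    [7.8, 0, 0],
    [7.8, 0, 4],
    [7.8, 0, 8],
    [7.8, 0, 9],
    [7.8, 0, 9],
    [7.8, 0, 9]
  ],
  "delta_rot": [
    [0, 0, 0],
    [0, 0, 0],
    [0, 0, 0],
    [0, 0, 0],
    [0, 0, 0],
    [0, 0, 0],
    [0, 0, 0],
    [0, 0, 0]
  ]
}}

```text
clock: 60.42
tcp_pos: [0.6222, -0.0063, 0.1041]
eef_rot: [3.137, 0.165, 0.006]
contact_force: [-0.2, 0.5, 0.2]
finger_gap: 0.0852
```

Run:
```python
from h import *
st();go(.6228,-.0065,.103)
```

```text
t 60.425 tcp [ 0.6222 -0.0063  0.1041] F [-0.2  0.5  0.2] gap 0.08519562351728296 q [-0.1   0.17  1.82  0.    1.15  1.37]
[[ 0.994  0.105  0.004]
 [ 0.105 -0.994 -0.   ]
 [ 0.004  0.001 -1.   ]]
travel cm [0.06 0.02 0.11] yaw now -84.0 turn about tool z None q6 1.37
```

Emit:
{"op": "send_rows", "data": {
  "travel": [
    [0, 0, 0],
    [0, 0, 0],
    [0, 0, 0],
    [0, 0, 0],
    [0, 0, 0]
  ],
  "delta_rot": [
    [0, 0, 0],
    [0, 0, 0],
    [0, 0, 0],
    [0, 0, 0],
    [0, 0, 0]
  ],
  "grip": 6.3,
  "grip_force": 100
}}

```text
clock: 61.05
tcp_pos: [0.6222, -0.0063, 0.105]
eef_rot: [3.137, 0.165, 0.006]
contact_force: [-2.0, -0.7, 6.8]
finger_gap: 0.0644
```

Emit:
{"op": "send_rows", "data": {
  "travel": [
    [0, 0, 0],
    [0, 0, 0],
    [0, 0, 0],
    [0, 0, 0],
    [0, 0, 0]
  ],
  "delta_rot": [
    [0, 0, 1.5],
    [0, 0, 3],
    [0, 0, 4.5],
    [0, 0, 6],
    [0, 0, 6]
  ]
}}

```text
clock: 61.68
tcp_pos: [0.6222, -0.0065, 0.105]
eef_rot: [3.139, 0.013, 0.006]
contact_force: [-2.0, -0.9, 7.1]
finger_gap: 0.0645
```

Run:
```python
from h import *
s,R=st();print(s['torque'])
```

```text
t 61.675 tcp [ 0.6222 -0.0065  0.105 ] F [-2.  -0.9  7.1] gap 0.06449872243368886 q [-0.1   0.17  1.82 -0.    1.15  1.47]
[[ 1.     0.009  0.004]
 [ 0.009 -1.    -0.003]
 [ 0.004  0.003 -1.   ]]
[0.04658173 0.35127885 2.34992746]
```

Emit:
{"op": "send_rows", "data": {
  "travel": [
    [0, 0, 0],
    [0, 0, 0],
    [0, 0, 0],
    [0, 0, 0],
    [0, 0, -4],
    [0, 0, -9],
    [-4, 0, -9],
    [-8, 0, -9],
    [-8, 0, -9],
    [-8, 0, -9]
  ],
  "delta_rot": [
    [0, 0, 0],
    [0, 0, 0],
    [0, 0, 0],
    [0, 0, 0],
    [0, 0, 0],
    [0, 0, 0],
    [0, 0, 0],
    [0, 0, 0],
    [0, 0, 0],
    [0, 0, 0]
  ],
  "grip": 8.5,
  "grip_force": 40
}}

```text
clock: 62.92
tcp_pos: [0.5414, -0.0063, 0.1921]
eef_rot: [3.142, 0.0, 0.002]
contact_force: [-0.0, 0.3, -0.3]
finger_gap: 0.0847
```

Run:
```python
from h import *
s,R=st(); d=snap('wrist'); save(d,'w12.png')
u=proj(d,(.6225,-.0065,.119)); x,y=map(int,u)
c,ax,bb=blob(d,(x-65,max(0,y-65),x+65,y+65),140,255,.119); print('ring',c,ax,bb)
c=c/1000
p,f=bars(d,c,.119)
for k in np.argsort(-f)[:60:2]: print(k/2,round(f[k],1),end='; ')
print('port',blob(d,(x-18,y-18,x+18,y+18),0,80,.134))
print('hole',blob(d,(x-6,y-6,x+6,y+6),35,255,.134))
a=proj(d,(.4415,-.184,.111)); print('dial px',a)
go(.4415,-.26,.22,0)
```

```text
t 62.925 tcp [ 0.5414 -0.0063  0.1921] F [-0.   0.3 -0.3] gap 0.08465355066562763 q [-0.11 -0.09  1.93  0.    1.3   1.46]
[[ 1.     0.     0.001]
 [ 0.    -1.    -0.   ]
 [ 0.001  0.    -1.   ]]
ring [622.7  -6.2] [67.2 67.4] (265, 50, 98, 96)
156.5 13.3; 157.0 12.9; 157.5 11.8; 36.5 11.2; 35.5 10.8; 35.0 10.1; 154.5 9.4; 34.5 8.9; 154.0 7.7; 38.0 7.4; 159.0 5.9; 38.5 5.5; 274.5 4.5; 274.0 4.3; 33.0 4.1; 276.0 3.9; 39.0 3.8; 27.0 3.7; 27.5 3.6; 276.5 3.6; 25.5 3.3; 267.5 3.3; 267.0 3.3; 268.0 3.2; 148.0 3.2; 146.5 3.2; 148.5 3.1; 146.0 3.1; 150.5 3.1; 150.0 3.0; port (array([620.8,  -6.2]), array([17.9, 18.5]), (300, 85, 29, 29))Traceback (most recent call last):
  File "<stdin>", line 9, in <module>
  File "h.py", line 58, in blob
    (e,ax,an)=cv2.fitEllipse((W*1000).astype(np.float32)); return np.round(e,1),np.round(ax,1),cv2.boundingRect(c)
              ~~~~~~~~~~~~~~^^^^^^^^^^^^^^^^^^^^^^^^^^^^^
cv2.error: OpenCV(4.12.0) /io/opencv/modules/imgproc/src/shapedescr.cpp:361: error: (-201:Incorrect size of input array) There should be at least 5 points to fit the ellipse in function 'fitEllipseNoDirect'
```

The bars did not move under 2.35 N·m, so the ring is on its stop. Now the thermometer.

Emit:
{"op": "send_rows", "data": {
  "travel": [
    [-2, 2, -3],
    [-17.6, 17.8, -4],
    [-17.6, 17.8, -4],
    [-17.6, 17.8, -4],
    [-17.6, 17.8, -4],
    [-17.6, 17.8, -4],
    [-17.6, 17.8, -4],
    [-17.6, 17.8, -4]
  ],
  "delta_rot": [
    [0, 0, 0],
    [0, 0, 0],
    [0, 0, 0],
    [0, 0, 0],
    [0, 0, 0],
    [0, 0, 0],
    [0, 0, 0],
    [0, 0, 0]
  ],
  "grip": 6.5
}}

```text
clock: 63.98
tcp_pos: [0.3656, -0.1838, 0.2317]
eef_rot: [-3.141, -0.003, 0.0]
contact_force: [0.5, 0.4, -0.2]
finger_gap: 0.0651
```

Run:
```python
from h import *
s,R=st(); d=snap('wrist'); save(d,'w13.png')
u=proj(d,(.4415,-.184,.111)); x,y=map(int,u); print(x,y)
g=cv2.cvtColor(d['pixels'],cv2.COLOR_RGB2GRAY); print(g[y,x-50:x+50:3])
for th in (150,175): print('dial',blob(d,(x-42,y-42,x+42,y+42),th,255,.111))
```

```text
t 63.975 tcp [ 0.3656 -0.1838  0.2317] F [ 0.5  0.4 -0.2] gap 0.06513313673684319 q [-0.6  -0.45  2.15  0.    1.44  0.97]
[[ 1.     0.002 -0.   ]
 [ 0.002 -1.     0.   ]
 [-0.    -0.    -1.   ]]
314 105
[121 123 130 120 122 127 126 189 184 188 146 186 187 184 185 185 185  79
  77 161 184 185 184 185 184 137 185 189 152 126 122 124 122 126]
dial (array([ 440.3, -185.5]), array([65.6, 84.6]), (280, 66, 72, 80))
dial (array([ 440.4, -184.8]), array([66.4, 78.7]), (281, 67, 71, 79))
```

Emit:
{"op": "send_rows", "data": {
  "travel": [
    [4, 0.1, 0],
    [7.5, 0.1, 0],
    [7.5, 0.1, 0],
    [7.5, 0.1, 5],
    [7.5, 0.1, 10],
    [7.5, 0.1, 13],
    [7.5, 0.1, 13.6],
    [7.5, 0.1, 13.6]
  ],
  "delta_rot": [
    [0, 0, 0],
    [0, 0, 0],
    [0, 0, 0],
    [0, 0, 0],
    [0, 0, 0],
    [0, 0, 0],
    [0, 0, 0],
    [0, 0, 0]
  ]
}}

```text
clock: 65.03
tcp_pos: [0.4401, -0.1853, 0.0965]
eef_rot: [3.141, 0.001, 0.001]
contact_force: [-1.0, -1.0, 0.3]
finger_gap: 0.0646
```

Emit:
{"op": "send_rows", "data": {
  "travel": [
    [0, 0, 0],
    [0, 0, 0],
    [0, 0, 0],
    [0, 0, 0],
    [0, 0, 0]
  ],
  "delta_rot": [
    [0, 0, 0],
    [0, 0, 0],
    [0, 0, 0],
    [0, 0, 0],
    [0, 0, 0]
  ],
  "grip": 3.8,
  "grip_force": 20
}}

```text
clock: 65.65
tcp_pos: [0.4411, -0.1859, 0.0979]
eef_rot: [3.14, 0.001, 0.005]
contact_force: [-0.1, 0.7, 6.6]
finger_gap: 0.0391
```

Run:
```python
from h import *
s,R=st(); d=snap('wrist'); u=proj(d,np.array(s['tcp_pos'])+(0,0,.019)); print(u)
cv2.imwrite('pics/c14.png',cv2.resize(d['pixels'][170:370,210:420,::-1],None,fx=3,fy=3))
```

```text
t 65.65 tcp [ 0.4411 -0.1859  0.0979] F [-0.1  0.7  6.6] gap 0.039143240134573556 q [-0.51 -0.14  2.15  0.    1.13  1.06]
[[ 1.     0.     0.003]
 [ 0.    -1.    -0.002]
 [ 0.003  0.002 -1.   ]]
(np.float64(314.74940736741524), np.float64(274.8899830718343))
```

View pics/c14.png

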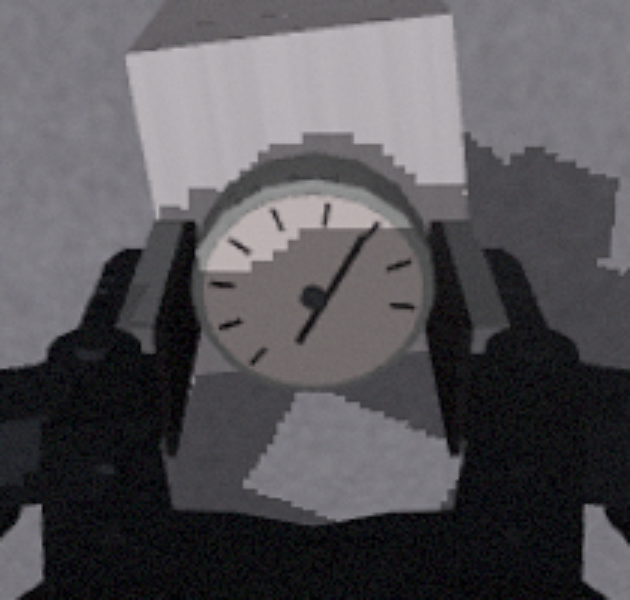

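The dial is held squarely, centre at full-picture pixel (314,269). I'll regrip across the other axis, a little lower, so it is centred both ways.

Emit:
{"op": "send_rows", "data": {
  "travel": [
    [0, 0, 0],
    [0, 0, 0],
    [0, 0, 0],
    [0, 0, 0],
    [0, 0, -3],
    [0, 0, -4.5],
    [0, 0, -4.5]
  ],
  "delta_rot": [
    [0, 0, 0],
    [0, 0, 0],
    [0, 0, 0],
    [0, 0, 0],
    [0, 0, 0],
    [0, 0, 0],
    [0, 0, 0]
  ],
  "grip": 7
}}

```text
clock: 66.58
tcp_pos: [0.4408, -0.1858, 0.1422]
eef_rot: [3.14, 0.001, 0.005]
contact_force: [0.0, -0.4, 1.2]
finger_gap: 0.0698
```

Emit:
{"op": "send_rows", "data": {
  "travel": [
    [0, 0, 0],
    [0, 0, 0],
    [0, 0, 0],
    [0, 0, 0],
    [0, 0, 0],
    [0, 0, 0],
    [0, 0, 0],
    [0, 0, 0],
    [0, 0, 0],
    [0, 0, 0]
  ],
  "delta_rot": [
    [0, 0, -10],
    [0, 0, -20],
    [0, 0, -30],
    [0, 0, -40],
    [0, 0, -50],
    [0, 0, -60],
    [0, 0, -70],
    [0, 0, -80],
    [0, 0, -90],
    [0, 0, -90]
  ]
}}

```text
clock: 67.82
tcp_pos: [0.4393, -0.1849, 0.1396]
eef_rot: [-2.222, -2.218, 0.001]
contact_force: [0.5, -0.9, 0.3]
finger_gap: 0.07
```

Emit:
{"op": "send_rows", "data": {
  "travel": [
    [0, 0, 2],
    [0, 0, 4],
    [0, 0, 4.5],
    [0, 0, 4.5],
    [0, 0, 4.5]
  ],
  "delta_rot": [
    [0, 0, 0],
    [0, 0, 0],
    [0, 0, 0],
    [0, 0, 0],
    [0, 0, 0]
  ]
}}

```text
clock: 68.45
tcp_pos: [0.4404, -0.1856, 0.0966]
eef_rot: [2.221, 2.22, 0.001]
contact_force: [-0.1, 0.3, 0.3]
finger_gap: 0.0702
```

Run:
```python
from h import *
st();go(.441,-.1859,.091,0)
```

```text
t 68.45 tcp [ 0.4404 -0.1856  0.0966] F [-0.1  0.3  0.3] gap 0.07023599993782789 q [-0.51 -0.14  2.15  0.    1.13 -0.51]
[[ 0.     1.     0.001]
 [ 1.    -0.    -0.001]
 [-0.001  0.001 -1.   ]]
travel cm [-0.03  0.06  0.56] yaw now -0.0 turn about tool z -0.0 q6 -0.51
```

Emit:
{"op": "send_rows", "data": {
  "travel": [
    [-0.03, 0, 0.5],
    [-0.03, 0, 0.5],
    [-0.03, 0, 0.5]
  ],
  "delta_rot": [
    [0, 0, 0],
    [0, 0, 0],
    [0, 0, 0]
  ]
}}

```text
clock: 68.82
tcp_pos: [0.4399, -0.1856, 0.0908]
eef_rot: [2.221, 2.222, 0.0]
contact_force: [-0.0, -0.2, 0.0]
finger_gap: 0.0697
```

Emit:
{"op": "send_rows", "data": {
  "travel": [
    [0, 0, 0],
    [0, 0, 0],
    [0, 0, 0],
    [0, 0, 0],
    [0, 0, 0],
    [0, 0, 0]
  ],
  "delta_rot": [
    [0, 0, 0],
    [0, 0, 0],
    [0, 0, 0],
    [0, 0, 0],
    [0, 0, 0],
    [0, 0, 0]
  ],
  "grip": 3.7,
  "grip_force": 40
}}

```text
clock: 69.58
tcp_pos: [0.4401, -0.1857, 0.0912]
eef_rot: [2.221, 2.221, 0.0]
contact_force: [-1.3, -0.1, 4.3]
finger_gap: 0.0385
```

Emit:
{"op": "send_rows", "data": {
  "travel": [
    [0, 0, -3],
    [0, 0, -6],
    [0, 0, -10],
    [0, 0, -15],
    [0, 0, -15],
    [0, 0, -15]
  ],
  "delta_rot": [
    [0, 0, 0],
    [0, 0, 0],
    [0, 0, 0],
    [0, 0, 0],
    [0, 0, 0],
    [0, 0, 0]
  ]
}}

```text
clock: 70.32
tcp_pos: [0.4393, -0.1852, 0.2394]
eef_rot: [-2.22, -2.221, 0.001]
contact_force: [0.5, -0.8, -1.1]
finger_gap: 0.0384
```

Run:
```python
from h import *
s,R=st();go(.6224,-.0065,.24,0)
d=snap('wrist'); g=cv2.cvtColor(d['pixels'],cv2.COLOR_RGB2GRAY); save(d,'w15.png')
```

```text
t 70.325 tcp [ 0.4393 -0.1852  0.2394] F [ 0.5 -0.8 -1.1] gap 0.038383766074868195 q [-0.51 -0.28  2.01  0.    1.41 -0.51]
[[-0.     1.    -0.001]
 [ 1.     0.     0.001]
 [ 0.001 -0.001 -1.   ]]
travel cm [17.87 18.31 -0.07] yaw now 0.0 turn about tool z 0.0 q6 -0.51
```

Emit:
{"op": "send_rows", "data": {
  "travel": [
    [4, 4, 0],
    [8, 8, 0],
    [12, 12, 0],
    [15, 15.5, 0],
    [17.9, 18.3, 0],
    [17.9, 18.3, 0],
    [17.9, 18.3, 0],
    [17.9, 18.3, 0]
  ],
  "delta_rot": [
    [0, 0, 0],
    [0, 0, 0],
    [0, 0, 0],
    [0, 0, 0],
    [0, 0, 0],
    [0, 0, 0],
    [0, 0, 0],
    [0, 0, 0]
  ]
}}

```text
clock: 71.38
tcp_pos: [0.6219, -0.0073, 0.24]
eef_rot: [-2.222, -2.22, 0.002]
contact_force: [-0.3, -0.5, -0.7]
finger_gap: 0.0386
```

Run:
```python
from h import *
s,R=st();go(.6222,-.0065,.217,0)
a=snap('side'); b=snap('scene'); t=np.array(s['tcp_pos'])
for n,d in (('side',a),('scene',b)):
    g=cv2.cvtColor(d['pixels'],cv2.COLOR_RGB2GRAY)
    for z in (.185,.175,.165,.155,.145,.13,.124):
        u,v=proj(d,(.6222,-.0065,z)); v=int(round(v)); print(n,z,round(u,1),v,g[v,int(u)-10:int(u)+12])
```

```text
t 71.375 tcp [ 0.6219 -0.0073  0.24  ] F [-0.3 -0.5 -0.7] gap 0.03863845466046227 q [-0.1   0.06  1.71 -0.    1.38 -0.1 ]
[[ 0.001  1.    -0.001]
 [ 1.    -0.001 -0.   ]
 [-0.    -0.001 -1.   ]]
travel cm [0.08 0.04 2.3 ] yaw now -0.0 turn about tool z -0.0 q6 -0.1
side 0.185 324.4 167 [155 153 152 151 152 153 150 151 153 109  98 128 148 150 150 151 154 150
 150 150 150 148]
side 0.175 324.4 170 [153 149 152 154 152 153 154 151 149 114  99 129 147 149 152 154 152 150
 150 150 152 152]
side 0.165 324.4 174 [150 151 150 153 158 153 152 158 155 125 103 127 149 151 153 154 155 156
 152 152 152 154]
side 0.155 324.3 177 [152 151 150 153 151 155 155 155 153 157 158 157 153 153 154 153 153 155
 155 153 155 150]
side 0.145 324.3 180 [154 157 155 155 155 154 152 153 154 152 155 155 157 158 156 157 155 156
 153 155 152 155]
side 0.13 324.2 185 [228 155 141 123 121 123  92  60  55  49  51  50  57  86 124 127 125 122
 124 124 132 151]
side 0.124 324.2 187 [228 230 184 223 157 137  90  52  51  53  50  48  47  73 117 125 128 124
 127 125 125 123]
scene 0.185 306.9 172 [139 141 146 147 143 143 141 138 141 145  77  82 149 144 140 138 139 143
 140 144 143 143]
scene 0.175 307.0 176 [141 140 142 140 137 139 140 147 144 143  79  86 150 145 141 143 144 143
 145 137 145 141]
scene 0.165 307.0 179 [138 144 141 144 143 141 140 142 142  80  83 149 142 143 145 142 142 142
 139 135 137 137]
scene 0.155 307.1 183 [142 144 143 147 144 144 139 139 145 143 143 142 141 143 142 142 142 144
 139 139 139 138]
scene 0.145 307.1 186 [144 142 141 138 141 139 140 139 139 141 139 139 142 142 139 140 145 146
 146 139 142 139]
scene 0.13 307.1 191 [130 111 105 109 107 113 118   0  18  23  27  19  15  39 192 236 226 225
 225 223 211 167]
scene 0.124 307.2 193 [108 110 110 109 106 118 123   1  11  21  24  21  20  38 175 215 106 155
 229 223 222 226]
```

Side and scene scans put the stem within 0.3 mm in x and 0.65 mm in y of the port. Correcting by that and inserting.

Emit:
{"op": "send_rows", "data": {
  "travel": [
    [0.07, 0.03, 0],
    [0.07, 0.03, 1],
    [0.07, 0.03, 2],
    [0.07, 0.03, 2.8],
    [0.07, 0.03, 3.5],
    [0.07, 0.03, 3.5]
  ],
  "delta_rot": [
    [0, 0, 0],
    [0, 0, 0],
    [0, 0, 0],
    [0, 0, 0],
    [0, 0, 0],
    [0, 0, 0]
  ]
}}

```text
clock: 72.22
tcp_pos: [0.6226, -0.0057, 0.2047]
eef_rot: [-2.22, -2.221, 0.002]
contact_force: [-0.3, -0.0, -0.4]
finger_gap: 0.0384
```

Run:
```python
from h import *
s,R=st();go(.6222,-.0065,.149,0)
```

```text
t 72.225 tcp [ 0.6226 -0.0057  0.2047] F [-0.3 -0.  -0.4] gap 0.038350036104531436 q [-0.1   0.08  1.74  0.    1.32 -0.1 ]
[[-0.     1.    -0.002]
 [ 1.     0.     0.   ]
 [ 0.    -0.002 -1.   ]]
travel cm [-0.08 -0.03  5.57] yaw now 0.0 turn about tool z 0.0 q6 -0.1
```

In the hole with no force. Continuing down.

Emit:
{"op": "send_rows", "data": {
  "travel": [
    [-0.05, 0, 1.5],
    [-0.05, 0, 3],
    [-0.05, 0, 4.5],
    [-0.05, 0, 5.2],
    [-0.05, 0, 5.3],
    [-0.05, 0, 5.3]
  ],
  "delta_rot": [
    [0, 0, 0],
    [0, 0, 0],
    [0, 0, 0],
    [0, 0, 0],
    [0, 0, 0],
    [0, 0, 0]
  ]
}}

```text
clock: 72.97
tcp_pos: [0.6234, -0.0063, 0.1532]
eef_rot: [2.221, 2.221, 0.001]
contact_force: [-0.5, 0.4, -0.7]
finger_gap: 0.0381
```

Emit:
{"op": "send_rows", "data": {
  "travel": [
    [0, 0, 0.1],
    [0, 0, 0.2],
    [0, 0, 0.2]
  ],
  "delta_rot": [
    [0, 0, 0],
    [0, 0, 0],
    [0, 0, 0]
  ]
}}

```text
clock: 73.35
tcp_pos: [0.6231, -0.0063, 0.1509]
eef_rot: [2.221, 2.222, 0.0]
contact_force: [0.3, 0.5, -0.4]
finger_gap: 0.0382
```

Run:
```python
from h import *
s,R=st();go(.6222,-.0065,.147,0)
```

```text
t 73.35 tcp [ 0.6231 -0.0063  0.1509] F [ 0.3  0.5 -0.4] gap 0.038217200837914335 q [-0.1   0.13  1.79  0.    1.23 -0.1 ]
[[-0.  1.  0.]
 [ 1.  0. -0.]
 [-0.  0. -1.]]
travel cm [-0.02 -0.09  0.39] yaw now 0.0 turn about tool z 0.0 q6 -0.1
```

Emit:
{"op": "send_rows", "data": {
  "travel": [
    [0, -0.05, 0.1],
    [0, -0.05, 0.2],
    [0, -0.05, 0.3],
    [0, -0.05, 0.3]
  ],
  "delta_rot": [
    [0, 0, 0],
    [0, 0, 0],
    [0, 0, 0],
    [0, 0, 0]
  ]
}}

```text
clock: 73.85
tcp_pos: [0.6225, -0.0063, 0.1476]
eef_rot: [-2.221, -2.222, 0.0]
contact_force: [-0.0, -0.6, -0.6]
finger_gap: 0.0384
```

Emit:
{"op": "send_rows", "data": {
  "travel": [
    [0, 0, 0.05],
    [0, 0, 0.1],
    [0, 0, 0.1]
  ],
  "delta_rot": [
    [0, 0, 0],
    [0, 0, 0],
    [0, 0, 0]
  ]
}}

```text
clock: 74.22
tcp_pos: [0.6227, -0.0063, 0.1472]
eef_rot: [2.221, 2.222, 0.0]
contact_force: [-0.3, -0.3, 1.7]
finger_gap: 0.0382
```

Collar touches (TCP 0.147 as computed, force starting). Releasing and withdrawing.

Emit:
{"op": "send_rows", "data": {
  "travel": [
    [0, 0, 0],
    [0, 0, 0],
    [0, 0, 0],
    [0, 0, 0],
    [0, 0, 0],
    [0, 0, -2],
    [0, 0, -6],
    [0, 0, -11],
    [0, 0, -11]
  ],
  "delta_rot": [
    [0, 0, 0],
    [0, 0, 0],
    [0, 0, 0],
    [0, 0, 0],
    [0, 0, 0],
    [0, 0, 0],
    [0, 0, 0],
    [0, 0, 0],
    [0, 0, 0]
  ],
  "grip": 8
}}

```text
clock: 75.35
tcp_pos: [0.6256, -0.0066, 0.2651]
eef_rot: [2.214, 2.215, 0.013]
contact_force: [0.1, 0.6, 0.4]
finger_gap: 0.08
```

Emit:
{"op": "send_rows", "data": {
  "travel": [
    [-5, 0, 0],
    [-10, 0, 0],
    [-15, 0, 0],
    [-15, 0, 0],
    [-15, 0, 0]
  ],
  "delta_rot": [
    [0, 0, 0],
    [0, 0, 0],
    [0, 0, 0],
    [0, 0, 0],
    [0, 0, 0]
  ]
}}

```text
clock: 75.97
tcp_pos: [0.6225, -0.156, 0.2567]
eef_rot: [-2.221, -2.221, -0.0]
contact_force: [-0.7, 0.5, -0.0]
finger_gap: 0.0803
```

Run:
```python
from h import *
st(); a=snap('side'); b=snap('scene'); w=snap('wrist'); save(a,'s20.png');save(b,'sc20.png');save(w,'w20.png')
def cr(d,X,h,k): 
    u,v=map(int,proj(d,X)); v=max(v,h);u=max(u,h); return cv2.resize(d['pixels'][v-h:v+h,u-h:u+h],(k,k),interpolation=cv2.INTER_CUBIC)
X=(.6225,-.0065,.12)
im=np.zeros((600,800,3),np.uint8)
im[:400,:400]=cr(a,X,50,400); im[:400,400:]=cr(b,X,50,400)
im[400:,:320]=cv2.resize(w['pixels'],(320,200)); im[400:,320:640]=cv2.resize(a['pixels'],(320,200))
cv2.imwrite('pics/fin.png',im[:,:,::-1])
for n,d in(('side',a),('scene',b)):
    g=cv2.cvtColor(d['pixels'],cv2.COLOR_RGB2GRAY)
    for z in (.167,.160,.145,.125):
        u,v=proj(d,(.6225,-.0065,z)); v=int(round(v)); print(n,z,round(u,1),v,g[v,int(u)-14:int(u)+15])
```

```text
t 75.975 tcp [ 0.6225 -0.156   0.2567] F [-0.7  0.5 -0. ] gap 0.08025291666882968 q [-0.33  0.09  1.64  0.    1.41 -0.33]
[[ 0.     1.    -0.   ]
 [ 1.    -0.     0.001]
 [ 0.001 -0.    -1.   ]]
side 0.167 324.2 173 [152 151 147 145 148 150 162 220 184 223 225 225 226 131  96 104 172 221
 226 226 225 167 151 146 147 147 146 148 150]
side 0.16 324.2 175 [153 151 154 152 150 150 138 188 221 223 220 226 225 225 225 223 225 225
 187 217 198 123 142 148 151 153 155 154 154]
side 0.145 324.2 180 [151 151 152 153 153 153 153 132 112 109 106 106 105 104 101  96  94  91
  90  87  84  86  86  86  86  87  84  86  86]
side 0.125 324.1 186 [150 221 226 225 223 224 228 148 109 216 109  49  47  54  54  44  49  74
 112 134 123 122 124 124 122 184 158 152 150]
scene 0.167 307.0 179 [144 140 142 140 139 141 145 175 187 224 223 225 224  86 114 186 224 225
 220 164 237 168 131 141 139 134 135 141 137]
scene 0.16 307.1 181 [139 142 144 140 140 143  85 119 201 179 223 227 141 170 229 187 228 181
 187 180 149 123 102 143 144 141 143 142 141]
scene 0.145 307.1 186 [139 142 144 142 143 141 144 134 110  87  84  85  96  99 103  98 107  94
  98 111 113 142 143 144 142 141 139 140 138]
scene 0.125 307.2 193 [142 135 175 236  89 103 109 109 108 113 118  20   9   9  11   9   8  13
  84 104 117 155 229 221 221 223 214 169 132]
```

Run:
```python
from h import *
for n,off in(('side',(0,-.02)),('scene',(-.02,0))):
    d=snap(n); g=cv2.cvtColor(d['pixels'],cv2.COLOR_RGB2GRAY)
    for z in(.167,.172): print(n,z,'expected top row',round(proj(d,(.6225+off[0],-.0065+off[1],z))[1],1))
    u=int(proj(d,(.6225,-.0065,.16))[0]); v=int(proj(d,(.6225,-.0065,.167))[1]); print(v-14,g[v-14:v+10,u+3])
    d0=cv2.imread(f'pics/{n}0.png')[:,:,::-1]; 
    for nm,X in(('fruit',(.77,.03,.05)),('closed',(.633,.46,.1)),('mist',(.52,.44,.08))):
        x,y=map(int,proj(d,X)); a=d['pixels'][y-22:y+22,max(x-22,0):x+22].astype(int); b=d0[y-22:y+22,max(x-22,0):x+22].astype(int)
        print(nm,'mean diff',round(abs(a-b).mean(),1) if a.size else None)
d=snap('wrist'); x,y=map(int,proj(d,(.748,-.17,.024))); print('cap',blob(d,(x-50,y-50,x+50,y+50),150,255,.024))
st()
```

```text
side 0.167 expected top row 168.2
side 0.172 expected top row 166.6
158 [150 149 150 150 147 147 148 149 146 150 151 152 223 224 224 218 183 225
 223 188 120  94  92 103]
fruit mean diff 2.3
closed mean diff 2.2
mist mean diff 2.3
scene 0.167 expected top row 174.7
scene 0.172 expected top row 173.0
164 [141 140 139 140 144 141 136 139 139 138 136 153 221 227 223 217 225 177
 188 144 104  99  98  84]
fruit mean diff 2.7
closed mean diff 2.7
mist mean diff 2.7
cap (array([ 747.7, -170. ]), array([66.3, 67. ]), (387, 156, 49, 51))
t 76.275 tcp [ 0.6227 -0.1553  0.2568] F [ 0.6 -0.4  0.2] gap 0.0799314873563204 q [-0.33  0.09  1.64  0.    1.41 -0.33]
[[-0.002  1.     0.   ]
 [ 1.     0.002  0.   ]
 [ 0.     0.    -1.   ]]
```

Dial top is at the seated height to within about a pixel, the bystanders are unchanged, and the cap is still in place. Handing in.

```bash
python3 -c "
from h import *
print(robot.close_job())"
```

```text
the job is handed in; nothing more can be done
None
```

The jar is made up and the job is handed in, at about 76 s on the robot clock; `close_job` gave no verdict.

**What I did**
- **Cap:** it stands flat, open side down, at about (0.748, -0.170).
- **Plugs:** all five went through the mouth. One moved a few centimetres during the run, so I measured it again before picking it up.
- **Disc:** I seated it port up.
- **Ring:** I dropped it into the thread gaps and turned it clockwise to the stop.
- **Thermometer:** it is in the port with its collar on the rubber.

**Last checks**
- **Plugs:** five seen in the jar before the disc went on.
- **Disc:** within about 1 mm of the rim centre by camera.
- **Ring:** a second, firmer turn reached 2.35 N·m and the marking bars did not move. They read about 31.5° against a home angle of about 28.5° (roughly 1.5 mm at a lug), inside the 6 mm limit.
- **Thermometer:** contact came at the computed height. The dial is centred in both fixed views, with its top about a pixel from where it should be.
- **Bystanders:** the areas around the mushroom block, finished jar and mist bottle are unchanged from the first pictures.

**Failed or disagreed**
- The pads slipped about 7° during the first tightening, which is why I turned the ring a second time.
- The wrist camera showed 1–2 mm of bias at close range, so I seated the disc, ring and thermometer by measured height and force, plus the fixed cameras for the thermometer.
- The last composite picture was refused by the 16-picture limit, so the final state was checked only from pixel values.

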